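# Lock the citronella pot up into the patio lamp's hood

### The job

Take the white citronella pot by its handle, bring it under the lamp's hood, push its three lugs up through the gaps of the collar inside and twist it anticlockwise (seen from above) until it stops and the lugs drop into their notches. Let go so that it hangs locked and level in the lamp by itself, and leave the other things on the table where they are.

Things in the scene. Friction and masses are not known exactly. Their poses are not given: they have to be found in the camera images.
- pot: White plastic citronella pot, about 130 to 210 g, loose on the table. Origin: centre of its underside; z up; its handle points along its own -x, at the start off to the robot's right (pot yaw about 50 to 92 degrees; at yaw 90 it points along world -y). Body 62 mm across, 56 mm high; above it a neck 44 mm across up to 70 mm, tapering to 36 mm across at the perforated top at 76 mm.
- pot_grip (a point): Where to grip the pot's handle: mid-height of the bar, 90 mm from the pot's axis (pot frame -0.090, 0, 0.040). Handle: straight level bar with flat sides, 14 mm wide (y), 22 mm high (29 to 51 mm above the underside), ending 105 mm from the axis. Grip firmly: a push on the pot tends to tip the bar in the fingers.
- pot_lug (a point): Outer lower edge of the lug on the handle's side (pot frame -0.030, 0, 0.066). Three equal lugs stand 120 degrees apart on the neck: 10 mm wide (about 21 degrees), reaching 30 mm from the axis, underside 66 mm and top 71 mm above the pot's underside.
- lamp: Cast-aluminium patio lamp, fixed, left of the pot. Origin: on the table below its hood's axis; z up. Post (18 mm thick, 125 mm from the axis) and round foot (130 mm across, 12 mm high, centred at 115 mm) are on its +x side, away from the robot; its +x is within 9 degrees of the world's x. The rest of the space under the hood is open.
- lamp_rim (a point): Hood rim on its right side (lamp frame 0, -0.072, 0.178). Hood: upright drum 144 mm across, open below, rim at 178 mm, flat top at 262 mm, bracket to 285 mm. With the pot in place its grip point lies 18 mm outside the hood and some 30 mm below the rim: hold it with the gripper leaning outwards, away from the axis, 25 to 45 degrees; an upright gripper strikes the hood.
- lamp_mouth (a point): Centre of the hidden collar's lower face, on the hood's axis, 165 mm above the table; axes as the lamp. Bore 49 mm, three gaps 34 degrees wide. The lugs enter with pot yaw = lamp yaw + 50 degrees, but the collar is set by hand: up to 14 degrees off either way, unseen. If the pot stops with its underside near 94 mm, the lugs missed: lower, turn some degrees, retry.
- lamp_ridge (a point): Height of the ridges' tops on the hood's axis, 174 mm: the lugs pass over them with the pot's underside above 108 mm (rigid limit 113 mm; a sprung plate pushes down with 1 to 3 N). Turn anticlockwise seen from above (yaw grows); the lugs are over the notches 39 to 47 degrees from mid-gap, with a firm stop at 47; the other way is blocked.
- lamp_notch (a point): Height of the notch floors on the hood's axis, 170 mm above the table. Each notch lies behind its ridge and is 4 mm deep; let the pot down into it and let go: locked, the lugs rest on the floors, the pot's underside is 104 mm above the table.
- hurricane: Glass hurricane lamp with aluminium foot, 96 mm across, 195 mm high, loose; origin centre of underside. Bystander, at the left end of the row, farther off.
- dish: Red ceramic dish with a flap lid, 90 mm across, 41 mm high, loose; origin centre of underside. Bystander, at the left end of the row, nearer the robot.
- trivet: Bamboo fan-shaped trivet, about 150 mm long, 130 mm wide and 10 mm thick, loose; origin near its narrow end on the table. Bystander, on the robot's side.
- lighter_stand: Steel lighter stand, 70 mm foot, 125 mm high, loose; origin centre of underside. Bystander, in the middle, beyond pot and lamp.

How it is judged:
On the way, in this order (a step that is already met when the one before it is completed fails the run):
1. the pot is lifted off the table (height (world z) of pot above 0.04 m), for 0.1 s.
2. the lugs are pushed up inside the collar (horizontal distance between pot and lamp_mouth below 0.008 m and z of pot in the frame of lamp_mouth above -0.06 m), for 0.1 s.
At the end, for the whole second after the job is handed in: The pot hangs in the lamp's collar with its lugs down in the notches: its axis within 6 mm of the hood's axis, its underside 101.5 to 106.2 mm above the table (104 when locked; 108 or more on the ridge), upright within 5 degrees, at rest and released (horizontal distance between pot and lamp_mouth below 0.006 m and z of pot in the frame of lamp_mouth between -0.0635 and -0.0588 m and angle between pot's own z axis and vertical below 0.09 rad and linear speed of pot below 0.02 m/s); the robot touches nothing.
It fails at once if the hurricane lamp was shoved (distance of hurricane from where it was at the start of the episode above 0.03 m).
It fails at once if the red dish was shoved (distance of dish from where it was at the start of the episode above 0.03 m).
It fails at once if the trivet was shoved (distance of trivet from where it was at the start of the episode above 0.03 m).
It fails at once if the lighter stand was shoved (distance of lighter_stand from where it was at the start of the episode above 0.03 m).
It also fails if it takes over 54 s, if anything falls off the work surface, if the arm or the gripper's body presses on something with over 40 N, if the wrist force passes 120 N, or if a joint passes its speed limit or range.

### The arm

A 6-joint arm with a two-finger parallel gripper is mounted at the origin on the work surface. World frame = base frame: x ahead of the robot, y to its left, z up, the work surface at z = 0. Lengths are in m, angles in rad, forces in N, time in s.
With the tool pointing down it reaches from about 0.35 to 0.85 m from the base axis. Payload 8.1 kg.
Tool frame: the origin (TCP) lies at the very end of the fingers, on their centre line; the grasp point (between the pads) lies 19 mm behind it; z points along the fingers, x is the direction in which the jaws open and shut, and the axes are right-handed (so a half turn about z gives the same grasp; the last joint's range is limited). The gripper opens to 93 mm and grips with 3 to 60 N. Pads are 15 mm wide; open, the fingers measure 128 mm over their backs; the gripper's body (75 mm by 188 mm) begins 65 mm behind the grasp point.
Start: joints at [-1.22, 0.13, 1.488, -0, 1.523, -0.085], TCP at [0.253, -0.544, 0.219] pointing down, gripper open.
Joint ranges: [-2.96, 2.96], [-0.89, 2.26], [0.02, 2.5], [-1.34, 4.48], [0, 2.73], [-2.66, 2.66]. Speed limits (rad/s): [2.39, 2.39, 2.79, 3.14, 3.14, 3.14].

### API

Orientations are given as a rotation vector (axis times angle).
In Python, from plant import robot gives the robot as it stands. The module is installed in compiled form; this text tells all that it offers.
- The arm moves only by the tool jog_arm, never from a script. Its argument "commands" is one flat list of numbers, 5 for each row, row after row: the gripper's target within -1 to 1 (shut at 1, half-way at 0, fully open at -1), then the shift along the tool's x, y, z in m, then the turn about the tool's z in degrees. A call has 1 to 20 rows; each row shifts and turns the commanded pose from where the row before left it, along the tool's axes as they then stand; what a row does not reach is not made up. A row lasts 1/12 s, in which the tool goes at most 41.7 mm and 7.16 degrees, less where a joint would pass 70% of its speed; a pose out of reach is approached as far as the arm can. A call is refused whole if a number of a shift passes 0.0417 or a number of a turn 7.16, either way. A call with a gripper value outside its range is refused whole. The fingers move at their own pace and stop on an object; "grip_force" is the grip in N (left out, the last holds). Time passes only in rows, so rows that do not move let the fingers close. It gives the time, the measured TCP pose, the force and the opening at its end, in the units of the state.
- robot.read_state(): the state, without advancing time (a new reading comes with each control period).
- robot.read_camera(name): name is "side" or "top" or "wrist"; returns a dict with "img" (400x640x3 uint8, blue, green, red), "vfov" (degrees; the focal length in pixels is half the picture's height over the tangent of half this angle, whatever the lens; pixels are square), "cx", "cy" (the principal point, pixels), "extrinsics" (4x4, takes a point from world to camera coordinates). Camera axes: x right, y down, z forward; pixel columns grow to the right and rows downward; lengths in m; the calibration is good to about 2 mm. A picture is of the moment at which its call begins. There is no depth.
- robot.close_job(): hands the job in, once; it reports no verdict.
Trained networks look in a picture, given as the dict that the camera call returned (one of the last four; its "shot" number tells which), for a name from the list of things; names that differ only in an ending like _2 or _b are one class to them, and where a whole thing is asked for, a point or a joint stands for the part that bears it (a point fixed in the world has none). Each returns a list of dicts, best first, with "score" (0 to 1); they miss things now and then, are a little off and sometimes report something else, mostly with a low value. They report only what shows in the picture. A call takes as long as a camera call.
- robot.recognise(thing, picture): "box" ([centre column, centre row, width, height] as shares, 0 to 1, of the picture: columns of its width, rows of its height, round what is visible of it).
- robot.pinpoint(thing, picture): "position" ([row, column] as shares, 0 to 1, of the picture: columns of its width, rows of its height: a listed point, or the origin of a listed thing).
The state is a dict: "t": time; "q": joint angles; "dq": joint speeds; "joint_torque": joint torques, N m; "tool_pos": TCP position; "orientation": TCP orientation; "force": force on the tool from outside, world axes, zero at the start; "wrist_torque": the same for the moment, N m; "opening": finger opening in m.
Only numpy, scipy, OpenCV 4.12 (cv2) and the standard library are available. Lean on these libraries where they do the work, as an engineer would, in place of code of your own. Each camera call takes 0.05 s, during which the arm holds its last target.

## Working session

There is one attempt and no reset: what is moved stays moved. The work goes in short steps, Python scripts to look and compute and a tool call to move; the robot and the scene stay as the last step left them, time stands still between calls to the robot, and variables do not carry over. Pictures are saved under pics/ and viewed, and the job is handed in when it is done.

Besides the shell and the picture viewer there is one more tool, called after "Call:" in YAML: its name, and indented under it one key for each argument. jog_arm: Moves the arm, as the interface text tells. Its arguments: {"type":"object","properties":{"commands":{"type":"array"},"grip_force":{"type":"number"}},"required":["commands"]}

```bash
mkdir -p pics
cat > h.py <<'E'
import numpy as np, cv2
from plant import robot
from scipy.spatial.transform import Rotation as R
def f(p): return p['img'].shape[0]/2/np.tan(np.radians(p['vfov'])/2)
def proj(p,X):
    E=np.array(p['extrinsics']);c=E[:3,:3]@np.array(X)+E[:3,3];return f(p)*c[0]/c[2]+p['cx'],f(p)*c[1]/c[2]+p['cy']
def ray(p,u,v):
    E=np.array(p['extrinsics']);d=E[:3,:3].T@np.array([(u-p['cx'])/f(p),(v-p['cy'])/f(p),1]);return -E[:3,:3].T@E[:3,3],d/np.linalg.norm(d)
def atz(p,u,v,z):
    o,d=ray(p,u,v);return o+d*(z-o[2])/d[2]
def tri(rs):
    A=0;b=0
    for o,d in rs:
        P=np.eye(3)-np.outer(d,d);A=A+P;b=b+P@o
    X=np.linalg.solve(A,b);return X,[np.linalg.norm((np.eye(3)-np.outer(d,d))@(X-o)) for o,d in rs]
E
cat > a.py <<'E'
from h import *
s=robot.read_state();print(s)
for n in ['side','top','wrist']:
    p=robot.read_camera(n);cv2.imwrite(f'pics/{n}0.png',p['img']);print(n,p['vfov'],p['cx'],p['cy'],np.round(p['extrinsics'],3).tolist(),p['img'].shape)
    for t in ['pot','pot_grip','pot_lug','lamp','lamp_rim','lamp_mouth','lamp_ridge','lamp_notch','hurricane','dish','trivet','lighter_stand']:
        for r in robot.pinpoint(t,p)[:2]:
            print(t,round(r['score'],2),np.round([r['position'][1]*640,r['position'][0]*400],1))
E
python3 a.py
```

```text
{'t': 0.0, 'q': array([-1.22038850e+00,  1.31161886e-01,  1.48926843e+00, -1.29150721e-05,
        1.52299778e+00, -8.54020170e-02]), 'dq': array([-0.000234  ,  0.00021126,  0.00078712,  0.00015931,  0.00219517,
       -0.00191825]), 'joint_torque': array([-3.09508896e-04, -5.59844685e+01, -4.91753483e+01,  7.66977668e-02,
        3.57816217e-02, -2.04415192e-04]), 'tool_pos': array([ 0.25310612, -0.54337557,  0.21759298]), 'orientation': array([-2.64821955e+00,  1.68807350e+00,  2.30162604e-03]), 'force': array([ 0.15289134, -0.49385948,  0.10795727]), 'wrist_torque': array([-0.01329335, -0.02188928,  0.00519454]), 'opening': 0.09318174637710766}
side 48.72532048471893 325.52302501186546 197.68060123049625 [[-0.882, -0.472, 0.01, 0.511], [-0.282, 0.511, -0.812, 0.249], [0.378, -0.719, -0.583, 0.953], [0.0, 0.0, 0.0, 1.0]] (400, 640, 3)
pot 0.87 [360.2 194.7]
pot_grip 0.76 [380.3 176.3]
pot_lug 0.67 [369.3 174.9]
lamp 0.19 [382.4 174.1]
dish 0.68 [276.2 347.5]
trivet 0.84 [379.3 246.6]
lighter_stand 0.22 [276.8 346.6]
top 54.005705517289535 320.130537992414 203.09196259029756 [[0.026, -1.0, 0.008, 0.035], [-0.986, -0.027, -0.163, 0.579], [0.163, -0.004, -0.987, 1.088], [0.0, 0.0, 0.0, 1.0]] (400, 640, 3)
pot 0.88 [392.4 214.9]
pot_grip 0.69 [427.1 223.9]
pot_lug 0.96 [408.5 213.8]
lamp_rim 0.98 [297.  216.8]
lamp_rim 0.37 [211.8 228. ]
lamp_mouth 0.28 [213.  228.6]
hurricane 0.82 [204.  178.9]
dish 0.93 [211.7 227.6]
dish 0.65 [297.1 215.8]
trivet 0.75 [330.8 261. ]
trivet 0.46 [427.1 224.8]
lighter_stand 0.61 [354.1 151.7]
wrist 66.86884768664076 314.78736608118766 197.65473321741655 [[0.422, -0.907, 0.001, -0.599], [-0.878, -0.408, 0.251, -0.029], [-0.227, -0.107, -0.968, 0.389], [0.0, 0.0, 0.0, 1.0]] (400, 640, 3)
```

View pics/side0.png

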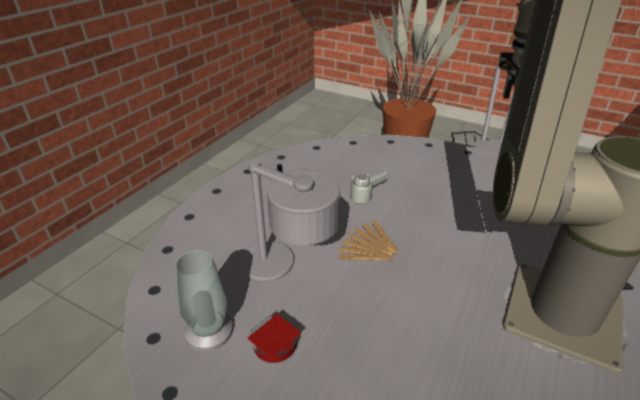

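View pics/top0.png

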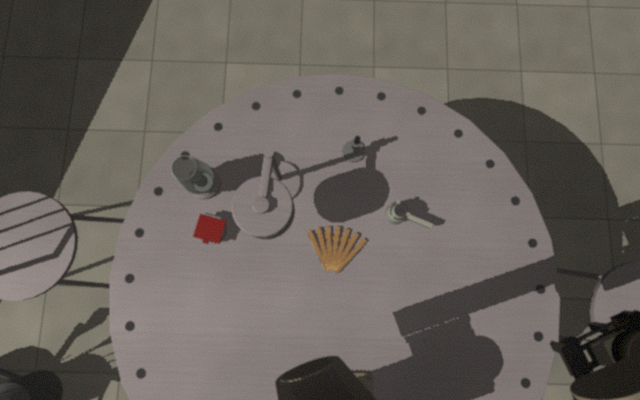

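View pics/wrist0.png

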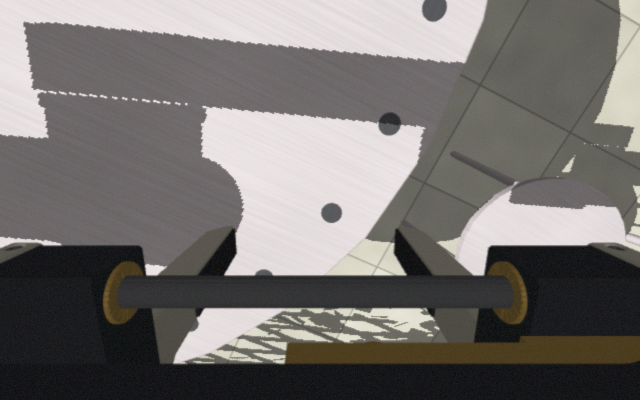

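The top view shows the pot near (396,212) with its handle running to (430,225), and the lamp hood at about (263,208). The side view shows the hood at about (303,207) and the pot at (361,187).

```bash
cat > b.py <<'E'
from h import *
T=cv2.imread('pics/top0.png');S=cv2.imread('pics/side0.png')
a=cv2.resize(T[140:260,220:460],None,fx=3.3,fy=3.3,interpolation=cv2.INTER_CUBIC)
b=cv2.resize(S[150:280,235:405],None,fx=4.5,fy=4.5,interpolation=cv2.INTER_CUBIC)
cv2.imwrite('pics/tc.png',cv2.convertScaleAbs(a,alpha=1.3));cv2.imwrite('pics/sc.png',cv2.convertScaleAbs(b,alpha=1.3))
pt=robot.read_camera('top');ps=robot.read_camera('side')
tr=lambda a,b:print(*[np.round(x,4) for x in tri([ray(pt,*a),ray(ps,*b)])])
print('pot',end=' ');tr((392.4,214.9),(360.2,194.7))
tr((427.1,223.9),(380.3,176.3));tr((408.5,213.8),(369.3,174.9))
print('rim at z .178',atz(pt,297,216.8,.178), 'pot z0',atz(pt,392.4,214.9,0),atz(ps,360.2,194.7,0))
print('grip z.04',atz(pt,427.1,223.9,.04),atz(ps,380.3,176.3,.04))
E
python3 b.py
```

```text
pot [ 0.5533 -0.1632  0.0219] [0.0009 0.0009]
[ 0.5299 -0.2602  0.0368] [0.0033 0.0033]
[ 0.548  -0.2004  0.0706] [0.0021 0.0021]
rim at z .178 [0.51923248 0.10879902 0.178     ] pot z0 [ 0.55552626 -0.16761879  0.        ] [ 0.56600329 -0.19169061  0.        ]
grip z.04 [ 0.52638797 -0.26035785  0.04      ] [ 0.53146206 -0.25450369  0.04      ]
```

View pics/tc.png

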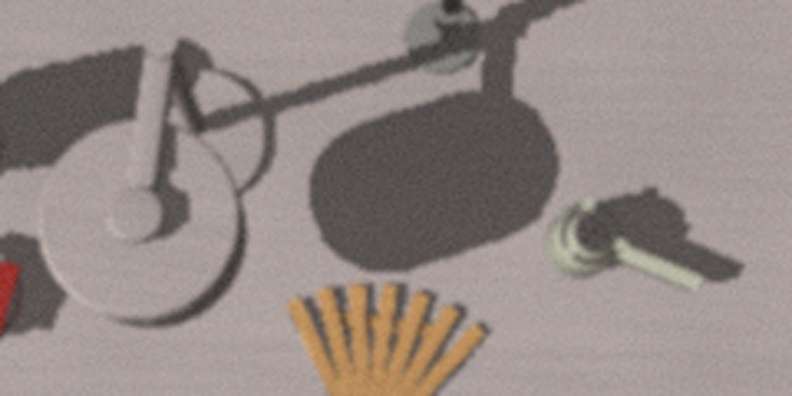

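View pics/sc.png

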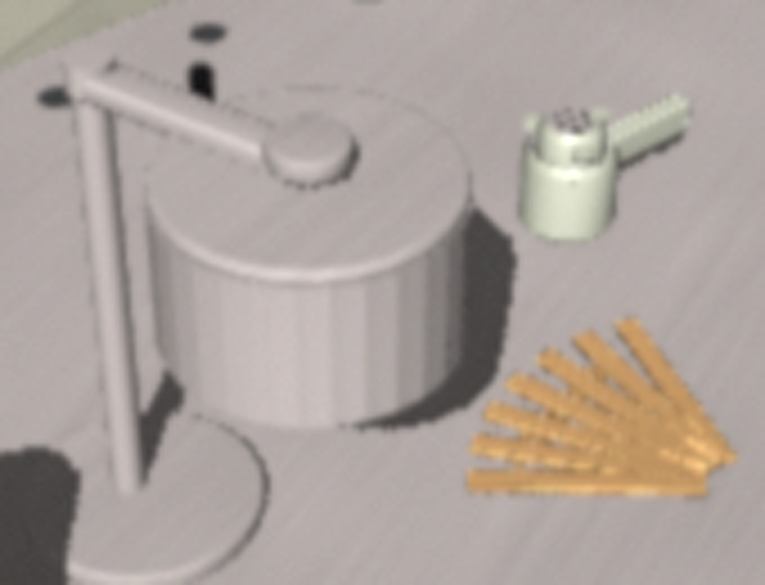

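```bash
cat > c.py <<'E'
from h import *
from scipy.optimize import least_squares
pt=robot.read_camera('top');ps=robot.read_camera('side')
t=lambda a:(a[0]/3.3+220-.35,a[1]/3.3+140-.35)
s=lambda a:(a[0]/4.5+235-.4,a[1]/4.5+150-.4)
TP=[t(a) for a in [(40,219),(75,145),(105,125),(60,285),(100,312),(150,322),(195,305)]]
SP=[s(a) for a in [(147,195),(160,215),(200,252),(250,271),(310,279),(380,269),(440,235),(471,195),(320,87),(420,115)]]
SB=[s(a) for a in [(270,422),(330,428),(400,408),(440,385)]]
def fit(g):
    W=np.array([atz(p,*a,z)[:2] for p,L,z in g for a in L])
    r=least_squares(lambda c:np.linalg.norm(W-c,axis=1)-.072,[.5,.15],loss='soft_l1',f_scale=.002)
    return r.x,np.round(r.fun*1000,1)
print(fit([(pt,TP,.262)]));print(fit([(ps,SP,.262)]));print(fit([(ps,SP,.262),(ps,SB,.178)]))
print('knob',tri([ray(pt,*t((135,213))),ray(ps,*s((310,150)))]))
c=atz(pt,*t((135,213)),.28)
e=atz(pt,*t((160,47)),.28);d=e-c;print('knob',c,'end',e,'len',np.linalg.norm(d),'yaw',np.degrees(np.arctan2(d[1],d[0])))
print('post base', atz(ps,*s((130,488)),.012), 'bracket end side',atz(ps,*s((85,82)),.28))
# pot: top of handle z .051, end corners
for q,z in [((700,285),.051),((622,250),.051)]: print('h top',atz(pt,*t(q),z))
for q,z in [((572,120),.076)]: print('pot top side',atz(ps,*s(q),z))
print('pot top top',atz(pt,*t((592,228)),.076))
print('handle end side',atz(ps,*s((684,97)),.051))
E
python3 c.py
```

```text
(array([0.53167053, 0.18557777]), array([-0.6,  0.1,  1.3,  0.9, -0.8,  1.2,  0.3]))
(array([0.53051574, 0.18829173]), array([-0.7, -2.6, -1.2,  0.1,  1.7,  1.4, -1.7, -1.2,  1.1, -3. ]))
(array([0.53151671, 0.18751703]), array([-0.9, -2.6, -0.6,  1. ,  2.9,  2.7, -0.6, -0.5, -0. , -3.4, -2.8,
       -0.4, -1.8, -0.5]))
knob (array([0.5324711 , 0.1877238 , 0.27501044]), [np.float64(0.001355252314998309), np.float64(0.0013552523149983407)])
knob [0.53294292 0.1875441  0.28      ] end [0.65239705 0.17589814 0.28      ] len 0.1200204893320685 yaw -5.568351829000884
post base [0.65399301 0.17852488 0.012     ] bracket end side [0.64334545 0.19556552 0.28      ]
h top [ 0.5193576  -0.27056089  0.051     ]
h top [ 0.54815084 -0.20314893  0.051     ]
pot top side [ 0.5587949  -0.17593122  0.076     ]
pot top top [ 0.56291165 -0.17193473  0.076     ]
handle end side [ 0.5200876  -0.27363197  0.051     ]
```

The lamp axis is at about (0.5315, 0.187) with yaw about -4.5°. The pot is at (0.560, -0.174) with yaw about 68°, and its handle measures 106 mm, which matches the given size. The jog only turns about tool z, but the task needs a lean. I'll check how the arm behaves at its limits, in free space.

```bash
cat >> h.py <<'E'
def st():
    s=robot.read_state();M=R.from_rotvec(s['orientation']).as_matrix();zt=M[:,2];xt=M[:,0]
    print('t %.2f'%s['t'],'q',np.round(s['q'],3).tolist(),'tcp',np.round(s['tool_pos'],4).tolist(),'lean %.1f dir %.1f'%(np.degrees(np.arccos(-zt[2])),np.degrees(np.arctan2(-zt[1],-zt[0]))),'xt',np.round(xt,3).tolist(),'yt',np.round(M[:,1],3).tolist(),'zt',np.round(zt,3).tolist(),'F',np.round(s['force'],1).tolist(),'T',np.round(s['wrist_torque'],2).tolist(),'op %.4f'%s['opening'])
    return s,M
E
python3 -c "
from h import *
st()"
```

```text
t 2.15 q [-1.22, 0.13, 1.488, -0.0, 1.523, -0.085] tcp [0.2533, -0.5439, 0.2186] lean 0.0 dir -64.3 xt [0.422, -0.907, -0.0] yt [-0.907, -0.422, 0.0] zt [-0.0, 0.0, -1.0] F [0.6, 0.3, -0.1] T [0.0, 0.02, -0.03] op 0.0929
```

Call:
jog_arm:
  commands: [-1,0,0,-0.04,0,-1,0,0,-0.04,0,-1,0,0,-0.04,0,-1,0,0,-0.04,0]

```text
t: 2.48
tool_pos: [0.2532, -0.5435, 0.3803]
orientation: [-2.649, 1.688, 0.0]
force: [0.6, -0.3, 0.1]
opening: 0.0929
```

```bash
python3 -c "
from h import *
st()"
```

```text
t 2.48 q [-1.22, 0.124, 1.204, 0.0, 1.814, -0.085] tcp [0.2532, -0.5435, 0.3803] lean 0.0 dir -75.7 xt [0.422, -0.907, -0.0] yt [-0.907, -0.422, -0.0] zt [-0.0, 0.0, -1.0] F [0.6, -0.3, 0.1] T [-0.02, 0.02, -0.03] op 0.0929
```

Call:
jog_arm:
  commands: [-1,0,0,-0.04,0,-1,0,0,-0.04,0,-1,0,0,-0.04,0,-1,0,0,-0.04,0,-1,0,0,-0.04,0,-1,0,0,-0.04,0,-1,0,0,-0.04,0,-1,0,0,-0.04,0]

```text
t: 3.15
tool_pos: [0.2521, -0.5425, 0.6458]
orientation: [2.646, -1.687, 0.01]
force: [0.9, -0.9, 0.7]
opening: 0.0931
```

```bash
python3 -c "
from h import *
st()"
```

```text
t 3.15 q [-1.222, 0.579, 0.089, 0.001, 2.466, -0.086] tcp [0.2521, -0.5425, 0.6458] lean 0.4 dir 115.1 xt [0.422, -0.907, 0.007] yt [-0.907, -0.422, -0.0] zt [0.003, -0.007, -1.0] F [0.9, -0.9, 0.7] T [-0.03, 0.02, -0.05] op 0.0931
```

Call:
jog_arm:
  commands: [-1,0,0,-0.04,0,-1,0,0,-0.04,0,-1,0,0,-0.04,0,-1,0,0,-0.04,0]

```text
t: 3.48
tool_pos: [0.224, -0.4819, 0.7176]
orientation: [2.615, -1.667, 0.095]
force: [0.0, 0.0, 1.4]
opening: 0.0929
```

```bash
python3 -c "
from h import *
st()"
```

```text
t 3.48 q [-1.238, 0.493, 0.023, 0.014, 2.553, -0.091] tcp [0.224, -0.4819, 0.7176] lean 4.2 dir 115.1 xt [0.421, -0.904, 0.072] yt [-0.907, -0.422, -0.0] zt [0.031, -0.066, -0.997] F [0.0, 0.0, 1.4] T [-0.03, 0.03, 0.06] op 0.0929
```

Call:
jog_arm:
  commands: [-1,0,0,0.04,0,-1,0,0,0.04,0,-1,0,0,0.04,0]

```text
t: 3.73
tool_pos: [0.2276, -0.4904, 0.6642]
orientation: [2.611, -1.665, 0.105]
force: [0.8, 0.4, 1.2]
opening: 0.0928
```

```bash
python3 -c "
from h import *
st()"
```

```text
t 3.73 q [-1.237, 0.235, 0.514, 0.01, 2.313, -0.094] tcp [0.2276, -0.4904, 0.6642] lean 4.6 dir 114.7 xt [0.421, -0.904, 0.08] yt [-0.907, -0.422, 0.0] zt [0.033, -0.073, -0.997] F [0.8, 0.4, 1.2] T [0.01, -0.02, -0.05] op 0.0928
```

The tilt gained against a reach limit stays, so I can build up the lean that way. I'll fit a kinematic model to plan where to push.

```bash
cat > k.py <<'E'
import numpy as np
from scipy.optimize import least_squares
D=[(.131,1.488,1.523,.600,.2186),(.124,1.204,1.814,.5996,.3803),(.579,.089,2.466,.5982,.6458),(.493,.023,2.553,.5314,.7176),(.235,.514,2.313,.5406,.6642)]
def fk(p,q2,q3,q5):
    a1,h,L1,L2,e,Lt=p; a=q2+q3; b=a+q5
    return a1+L1*np.sin(q2)+L2*np.sin(a)-e*np.cos(a)+Lt*np.sin(b), h+L1*np.cos(q2)+L2*np.cos(a)+e*np.sin(a)+Lt*np.cos(b)
def res(p): return np.ravel([np.subtract(fk(p,*d[:3]),d[3:]) for d in D]).tolist()+[1e-4*(p[4])]
best=min((least_squares(res,[.1,.4,.4,.4,e,.3]) for e in(-.03,0,.03)),key=lambda r:r.cost)
print(np.round(best.x,4),np.round(1000*best.fun,1))
E
python3 k.py
```

```text
[ 0.0023  0.3259  0.3694  0.5532 -0.0613  0.3856] [ 0. -0. -0.  0. -0.  0.  0.  0. -0. -0. -0.]
```

```bash
cat > ik.py <<'E'
import numpy as np
from scipy.optimize import least_squares
from scipy.spatial.transform import Rotation as R
P=[0.0023,0.3259,0.3694,0.5532,-0.0613,0.3856]
lo=np.array([-2.96,-.89,.02,-1.34,0,-2.66]);hi=np.array([2.96,2.26,2.5,4.48,2.73,2.66])
def fk(q):
    a1,h,L1,L2,e,Lt=P
    Z=lambda t:R.from_euler('z',t).as_matrix();Y=lambda t:R.from_euler('y',t).as_matrix()
    A=Z(q[0])@Y(q[1]);B=A@Y(q[2]);C=B@Z(q[3])@Y(q[4])
    p=np.array([0,0,h])+Z(q[0])@[a1,0,0]+A@[0,0,L1]+B@[-e,0,L2]+C@[0,0,Lt]
    return p,C@Z(q[5]+np.pi)
def ik(p,M,n=12,seed=0):
    rng=np.random.default_rng(seed);out=[]
    for i in range(n):
        q0=rng.uniform(lo,hi) if i else np.array([np.arctan2(p[1],p[0]),.2,1.4,0,1.5,0])
        q0[0]=np.arctan2(p[1],p[0])
        f=lambda q:np.r_[(fk(q)[0]-p)*5,(R.from_matrix(fk(q)[1]@M.T)).as_rotvec()]
        r=least_squares(f,np.clip(q0,lo+1e-3,hi-1e-3),bounds=(lo,hi))
        if r.cost<1e-8 and not any(np.linalg.norm(r.x-o)<.05 for o in out): out.append(r.x)
    return out
def tool(d,th,cam_out=True,turn=0):
    d=np.radians(d);th=np.radians(th);h=np.array([np.cos(d),np.sin(d),0])  # h: handle outward
    z=-np.sin(th)*h-np.cos(th)*np.array([0,0,1]);x=np.cross([0,0,1],h)  
    x= x if cam_out else -x
    M=np.c_[x,np.cross(z,x),z]
    return M@R.from_euler('z',turn,degrees=True).as_matrix()
if __name__=='__main__':
    for q in ([-1.237,.235,.514,.01,2.313,-.094],[-1.238,.493,.023,.014,2.553,-.091]): print(np.round(fk(q)[0],4),np.round(fk(q)[1],3).tolist())
    M=tool(-130,25);print(np.round(M,2).tolist())
    L=np.array([.5315,.187])
    def gp(c,a,z,M,r=.093):
        a=np.radians(a);g=np.array([c[0]+r*np.cos(a),c[1]+r*np.sin(a),z]);return g+M[:,2]*.019
    for cam in (True,False):
        for name,c,a,z,turn in [('pot',(.56,-.174),-130,.04,0),('ins',L,-130,.15,0),('ins-',L,-148,.15,18),('tw',L,-110,.15,-20),('fin',L,-90,.15,-40)]:
            M=tool(-130,27,cam,turn);p=gp(c,a,z,M)
            print(cam,name,np.round(p,3),[np.round(q,2).tolist() for q in ik(p,M)])
E
python3 ik.py
```

```text
[ 0.1798 -0.5098  0.6642] [[0.42, -0.907, 0.033], [-0.904, -0.421, -0.073], [0.08, 0.001, -0.997]]
[ 0.1764 -0.5012  0.7177] [[0.421, -0.907, 0.031], [-0.904, -0.422, -0.066], [0.073, -0.0, -0.997]]
[[0.77, -0.58, 0.27], [-0.64, -0.69, 0.32], [0.0, -0.42, -0.91]]
True pot [ 0.506 -0.239  0.023] [[-0.76, 0.23, 1.84, 0.52, 1.16, -0.29]]
True ins [0.477 0.122 0.133] [[-0.03, -0.46, 2.25, 0.42, 1.08, 0.52]]
True ins- [0.458 0.144 0.133] [[0.03, -0.53, 2.3, 0.39, 1.08, 0.91]]
True tw [0.505 0.106 0.133] [[-0.07, -0.36, 2.18, 0.43, 1.07, 0.12]]
True fin [0.537 0.101 0.133] [[-0.08, -0.26, 2.1, 0.44, 1.06, -0.25]]
False pot [ 0.506 -0.239  0.023] []
False ins [0.477 0.122 0.133] [[-0.03, -0.46, 2.25, 0.42, 1.08, -2.62]]
False ins- [0.458 0.144 0.133] [[0.03, -0.53, 2.3, 0.39, 1.08, -2.23]]
False tw [0.505 0.106 0.133] []
False fin [0.537 0.101 0.133] []
```

```bash
cat > k2.py <<'E'
import numpy as np
from scipy.optimize import least_squares
D=[([-1.22,.131,1.488,0,1.523,-.085],(.2533,-.5437,.2186)),([-1.22,.124,1.204,0,1.814,-.085],(.2532,-.5435,.3803)),([-1.222,.579,.089,.001,2.466,-.086],(.2521,-.5425,.6458)),([-1.238,.493,.023,.014,2.553,-.091],(.224,-.4819,.7176)),([-1.237,.235,.514,.01,2.313,-.094],(.2276,-.4904,.6642))]
import ik
def fk(P,b,q):
    ik.P=P;p,M=ik.fk(q);return p+np.array([-np.sin(q[0]),np.cos(q[0]),0])*b
f=lambda v:np.ravel([fk(v[:6],v[6],np.array(q))-p for q,p in D])
r=least_squares(f,[.0023,.3259,.3694,.5532,-.0613,.3856,.055]);print(np.round(r.x,4),np.round(r.fun*1000,1))
E
python3 k2.py
cat >> h.py <<'E'
def rows(p1,turn,n,g,p0=None,M=None):
    "straight line in world to p1 with turn (deg, about tool z) over n rows from commanded/measured pose"
    s=robot.read_state();M=R.from_rotvec(s['orientation']).as_matrix() if M is None else M;p0=s['tool_pos'] if p0 is None else p0
    p=np.array(p0,float);out=[];p1=np.array(p1)
    for i in range(n):
        d=M.T@((p1-p)/(n-i));d=np.round(d,4);t=round(turn/n,2)
        p=p+M@d;M=M@R.from_euler('z',t,degrees=True).as_matrix();out+=[g,*d.tolist(),t]
    print(out,'max',np.abs(np.array(out).reshape(-1,5)[:,1:4]).max());return p,M
E
python3 - <<'E'
from h import *
s,M=st()
p,M=rows([.525,-.260,.15],-43,18,-1)
E
```

```text
[ 1.000e-04  3.193e-01  3.693e-01  5.532e-01 -6.150e-02  3.788e-01
  5.120e-02] [ 0.2 -0.  -0.   0.2  0.2 -0.  -0.   0.   0.  -0.1 -0.1  0.1 -0.3 -0.1
 -0.1]
t 3.73 q [-1.237, 0.235, 0.514, 0.01, 2.313, -0.094] tcp [0.2276, -0.4904, 0.6642] lean 4.6 dir 114.7 xt [0.421, -0.904, 0.08] yt [-0.907, -0.422, 0.0] zt [0.033, -0.073, -0.997] F [0.8, 0.4, 1.2] T [0.01, -0.02, -0.05] op 0.0928
[-1, -0.0069, -0.0204, 0.0281, -2.39, -1, -0.0061, -0.0207, 0.0281, -2.39, -1, -0.0052, -0.0209, 0.0281, -2.39, -1, -0.0043, -0.0211, 0.0281, -2.39, -1, -0.0034, -0.0213, 0.0281, -2.39, -1, -0.0025, -0.0214, 0.0281, -2.39, -1, -0.0016, -0.0215, 0.0281, -2.39, -1, -0.0008, -0.0215, 0.0281, -2.39, -1, 0.0001, -0.0215, 0.0281, -2.39, -1, 0.0011, -0.0215, 0.0281, -2.39, -1, 0.0019, -0.0214, 0.0281, -2.39, -1, 0.0028, -0.0213, 0.0281, -2.39, -1, 0.0037, -0.0212, 0.0281, -2.39, -1, 0.0046, -0.021, 0.0281, -2.39, -1, 0.0055, -0.0208, 0.0281, -2.39, -1, 0.0064, -0.0206, 0.0281, -2.39, -1, 0.0072, -0.0203, 0.0281, -2.39, -1, 0.0081, -0.02, 0.028, -2.39] max 0.0281
```

Call:
jog_arm:
  commands: [-1,-0.009,-0.026,0.036,0,-1,-0.009,-0.026,0.036,0,-1,-0.009,-0.026,0.036,0,-1,-0.009,-0.026,0.036,0,-1,-0.009,-0.026,0.036,0,-1,-0.009,-0.026,0.036,0,-1,-0.009,-0.026,0.036,0,-1,-0.009,-0.026,0.036,0,-1,-0.009,-0.026,0.036,0,-1,-0.009,-0.026,0.036,0,-1,-0.009,-0.026,0.036,0,-1,-0.009,-0.026,0.036,0,-1,-0.009,-0.026,0.036,0,-1,-0.009,-0.026,0.036,0,-1,0,0,0,-7.15,-1,0,0,0,-7.15,-1,0,0,0,-7.15,-1,0,0,0,-7.15,-1,0,0,0,-7.15,-1,0,0,0,-7.15]

```text
t: 5.4
tool_pos: [0.494, -0.2783, 0.1976]
orientation: [3.026, -0.582, 0.067]
force: [-0.7, -0.6, 0.2]
opening: 0.0926
```

Run:
```python
from h import *
s,M=st()
p=robot.read_camera('wrist');cv2.imwrite('pics/w1.png',p['img'])
for t in ['pot','pot_grip']: print(t,[(round(r['score'],2),np.round([r['position'][1]*640,r['position'][0]*400],1)) for r in robot.pinpoint(t,p)[:2]])
for n,X in [('grip',(.525,-.260,.051)),('end',(.520,-.2712,.051)),('axtop',(.56,-.174,.076)),('root',(.5483,-.2027,.051))]: print(n,np.round(proj(p,X),1))
```

```text
t 5.40 q [-0.578, -0.008, 1.672, -0.039, 1.415, -0.193] tcp [0.494, -0.2783, 0.1976] lean 4.2 dir 115.2 xt [0.928, -0.369, 0.054] yt [-0.372, -0.927, 0.05] zt [0.031, -0.066, -0.997] F [-0.7, -0.6, 0.2] T [-0.01, -0.02, 0.01] op 0.0926
pot [(0.79, array([326.9,  60.8]))]
pot_grip [(0.61, array([329.6, 148.4]))]
grip [329.8 153.7]
end [329.1 165.5]
axtop [335.1  49.9]
root [331.2  89.6]
```

View pics/w1.png

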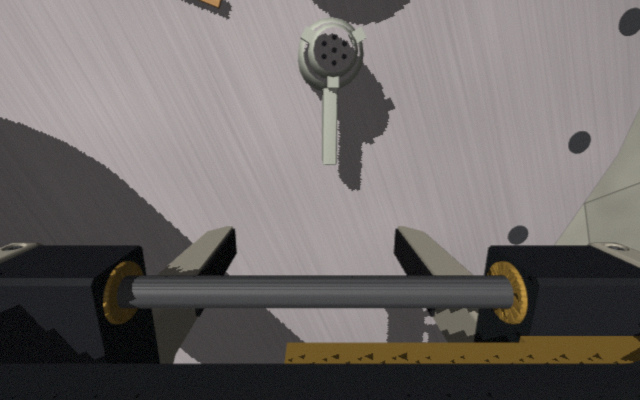

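The wrist view shows the handle end at (329,164) and the pot top at (335,50). Both match my pose to about a millimetre. I'll go down onto the handle.

Call:
jog_arm:
  commands: [-1,0.0023,-0.0061,0.03,0,-1,0.0023,-0.0061,0.03,0,-1,0.0023,-0.0061,0.03,0,-1,0.0023,-0.0061,0.03,0,-1,0.0023,-0.0061,0.03,0,-1,0.002,-0.006,0.026,0,-1,0,0,0,0]

```text
t: 6.13
tool_pos: [0.5221, -0.2585, 0.0146]
orientation: [3.027, -0.598, 0.053]
force: [-0.7, 1.6, -0.6]
opening: 0.0931
```

Run:
```python
from h import *
s,M=st()
print(M.T@(np.array([.5256,-.2613,.021])-s['tool_pos']))
```

```text
t 6.13 q [-0.521, 0.232, 1.768, -0.047, 1.092, -0.11] tcp [0.5221, -0.2585, 0.0146] lean 3.8 dir 110.6 xt [0.924, -0.379, 0.045] yt [-0.381, -0.923, 0.048] zt [0.023, -0.061, -0.998] F [-0.7, 1.6, -0.6] T [0.05, -0.04, -0.04] op 0.0931
[ 0.00460725  0.00151816 -0.00613245]
```

Call:
jog_arm:
  commands: [-1,0.0043,0.0015,-0.006,0,1,0,0,0,0,1,0,0,0,0,1,0,0,0,0,1,0,0,0,0,1,0,0,0,0]
  grip_force: 25

```text
t: 6.63
tool_pos: [0.5294, -0.2645, 0.0285]
orientation: [3.024, -0.592, 0.069]
force: [1.1, -0.5, -0.5]
opening: 0.0644
```

Run:
```python
from h import *
s,M=st()
```

```text
t 6.63 q [-0.523, 0.224, 1.748, -0.047, 1.108, -0.116] tcp [0.5294, -0.2645, 0.0285] lean 4.3 dir 115.9 xt [0.925, -0.375, 0.056] yt [-0.378, -0.924, 0.05] zt [0.033, -0.067, -0.997] F [1.1, -0.5, -0.5] T [0.04, -0.02, -0.0] op 0.0644
```

Call:
jog_arm:
  commands: [1,-0.0045,0,0.007,0,1,0,0,0,0,1,0,0,0,0,1,0,0,0,0,1,0,0,0,0,1,0,0,0,0,1,0,0,0,0,1,0,0,0,0,1,0,0,0,0]

```text
t: 7.38
tool_pos: [0.5249, -0.2628, 0.0203]
orientation: [3.024, -0.591, 0.066]
force: [-1.3, -0.0, 2.6]
opening: 0.014
```

Run:
```python
from h import *
s,M=st()
```

```text
t 7.38 q [-0.524, 0.226, 1.763, -0.047, 1.093, -0.118] tcp [0.5249, -0.2628, 0.0203] lean 4.2 dir 115.0 xt [0.925, -0.375, 0.054] yt [-0.377, -0.925, 0.05] zt [0.031, -0.066, -0.997] F [-1.3, -0.0, 2.6] T [0.29, 0.33, 0.15] op 0.0140
```

Call:
jog_arm:
  commands: [1,-0.0074,-0.0003,0,4.5,1,-0.0074,-0.0003,0,4.5,1,-0.0074,-0.0003,0,4.5,1,-0.0074,-0.0003,0,4.5,1,0,0,0,0,-1,0,0,0,0,-1,0,0,0,0,-1,0,0,0,0,-1,0,0,0,0]

```text
t: 8.13
tool_pos: [0.4999, -0.2475, 0.018]
orientation: [2.902, -1.058, 0.08]
force: [0.1, -0.7, -0.0]
opening: 0.0359
```

Run:
```python
from h import *
s,M=st()
```

```text
t 8.13 q [-0.523, 0.157, 1.847, -0.047, 1.078, 0.197] tcp [0.4999, -0.2475, 0.018] lean 4.2 dir 115.1 xt [0.764, -0.641, 0.066] yt [-0.644, -0.764, 0.031] zt [0.031, -0.066, -0.997] F [0.1, -0.7, -0.0] T [0.04, -0.06, 0.02] op 0.0359
```

Call:
jog_arm:
  commands: [-1,0,0,-0.03,0,-1,0,0,-0.04,0,-1,0,0,-0.04,0,-1,0,0,-0.04,0,-1,0,0,-0.04,0,-1,0,0,-0.04,0,-1,0,0,-0.04,0,-1,-0.01,-0.01,-0.04,0,-1,-0.02,-0.02,-0.03,0,-1,-0.026,-0.027,-0.02,0,-1,-0.026,-0.027,-0.01,0,-1,-0.026,-0.027,-0.01,0,-1,-0.026,-0.027,-0.0025,0,-1,-0.026,-0.027,-0.0025,0,-1,-0.026,-0.027,-0.0025,0,-1,-0.026,-0.027,-0.0025,0,-1,-0.026,-0.027,-0.0025,0,-1,-0.026,-0.027,-0.0025,0,-1,-0.026,-0.027,-0.0025,0,-1,-0.026,-0.027,-0.0025,0]

```text
t: 9.8
tool_pos: [0.4566, 0.2326, 0.385]
orientation: [2.902, -1.058, 0.081]
force: [0.9, -0.5, 0.4]
opening: 0.0931
```

Run:
```python
from h import *
s,M=st()
for n in ['top','side']:
    p=robot.read_camera(n);cv2.imwrite(f'pics/{n}2.png',p['img'])
    if n=='top':
        for t in ['pot','pot_grip','pot_lug']: print(t,[(round(r['score'],2),np.round([r['position'][1]*640,r['position'][0]*400],1)) for r in robot.pinpoint(t,p)[:2]])
        cv2.imwrite('pics/tc2.png',cv2.convertScaleAbs(cv2.resize(p['img'][140:260,220:460],None,fx=3.3,fy=3.3,interpolation=cv2.INTER_CUBIC),alpha=1.3))
```

```text
t 9.80 q [0.425, -0.109, 1.431, -0.076, 1.818, 1.106] tcp [0.4566, 0.2326, 0.385] lean 4.2 dir 115.3 xt [0.764, -0.642, 0.067] yt [-0.644, -0.764, 0.031] zt [0.031, -0.066, -0.997] F [0.9, -0.5, 0.4] T [0.02, 0.06, -0.01] op 0.0931
pot [(0.57, array([394.2, 212.2]))]
pot_grip [(0.9, array([422.2, 235.8]))]
pot_lug [(0.9, array([408.3, 214.1]))]
```

View pics/tc2.png

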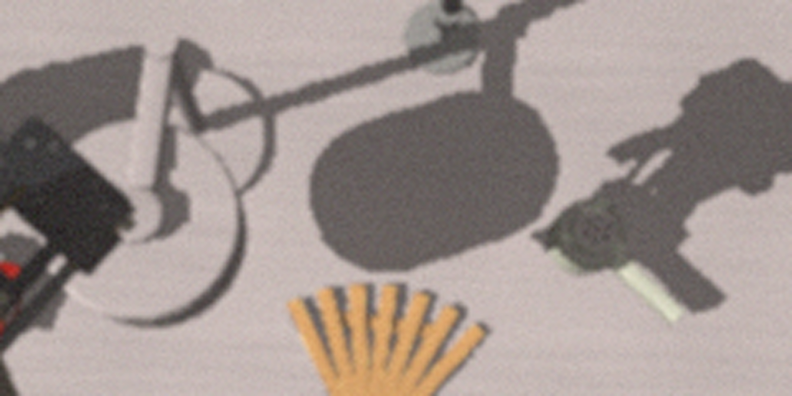

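Call:
jog_arm:
  commands: [-1,-0.026,-0.027,-0.0065,0,-1,-0.026,-0.027,-0.0065,0,-1,-0.026,-0.027,-0.0065,0,-1,-0.026,-0.027,-0.0065,0,-1,-0.026,-0.027,-0.0065,0,-1,-0.026,-0.027,-0.0065,0,-1,-0.026,-0.027,-0.0065,0,-1,-0.026,-0.027,-0.0065,0,-1,-0.026,-0.027,-0.0065,0,-1,-0.026,-0.027,-0.0065,0,-1,-0.026,-0.027,-0.0065,0,-1,-0.026,-0.027,-0.0065,0,-1,-0.005,-0.04,0,0,-1,-0.005,-0.04,0,0,-1,-0.005,-0.04,0,0,-1,-0.005,-0.04,0,0]

```text
t: 11.38
tool_pos: [0.4698, 0.698, 0.3724]
orientation: [-2.909, 1.061, -0.118]
force: [0.6, 0.2, -0.0]
opening: 0.0931
```

Run:
```python
from h import *
s,M=st()
```

```text
t 11.38 q [0.945, 1.004, 0.025, -0.07, 2.049, 1.611] tcp [0.4698, 0.698, 0.3724] lean 5.0 dir -170.8 xt [0.763, -0.644, 0.057] yt [-0.641, -0.765, -0.066] zt [0.086, 0.014, -0.996] F [0.6, 0.2, -0.0] T [-0.01, 0.05, -0.04] op 0.0931
```

Call:
jog_arm:
  commands: [-1,-0.007,-0.04,0,0,-1,-0.007,-0.04,0,0,-1,-0.007,-0.04,0,0,-1,-0.007,-0.04,0,0,-1,-0.007,-0.04,0,0,-1,-0.007,-0.04,0,0,-1,-0.007,-0.04,0,0,-1,-0.007,-0.04,0,0]

```text
t: 12.05
tool_pos: [0.5199, 0.8003, 0.3261]
orientation: [-2.702, 0.974, -0.186]
force: [-0.2, -0.4, -0.3]
opening: 0.093
```

Run:
```python
from h import *
s,M=st()
```

```text
t 12.05 q [0.963, 1.078, 0.024, -0.056, 1.751, 1.637] tcp [0.5199, 0.8003, 0.3261] lean 16.8 dir -135.9 xt [0.767, -0.641, 0.031] yt [-0.608, -0.74, -0.287] zt [0.207, 0.201, -0.957] F [-0.2, -0.4, -0.3] T [-0.12, 0.07, -0.01] op 0.0930
```

Call:
jog_arm:
  commands: [-1,-0.01,-0.04,0,0,-1,-0.01,-0.04,0,0,-1,-0.01,-0.04,0,0,-1,-0.01,-0.04,0,0,-1,-0.01,-0.04,0,0,-1,-0.01,-0.04,0,0]

```text
t: 12.55
tool_pos: [0.5328, 0.8708, 0.3412]
orientation: [-2.536, 0.905, -0.227]
force: [0.0, -0.5, 0.2]
opening: 0.0928
```

Run:
```python
from h import *
s,M=st()
```

```text
t 12.55 q [0.992, 1.09, 0.024, -0.056, 1.561, 1.665] tcp [0.5328, 0.8708, 0.3412] lean 26.9 dir -130.2 xt [0.773, -0.634, 0.008] yt [-0.563, -0.692, -0.452] zt [0.292, 0.345, -0.892] F [0.0, -0.5, 0.2] T [-0.17, 0.11, 0.01] op 0.0928
```

Run:
```python
from h import *
s,M=st()
p=robot.read_camera('top')
t=lambda a:(a[0]/3.3+220-.35,a[1]/3.3+140-.35)
a=atz(p,*t((680,313)),.051);b=atz(p,*t((596,229)),.076);c=atz(p,*t((626,264)),.051)
print(a,b,c,np.degrees(np.arctan2(*(a-b)[1::-1])),np.linalg.norm((a-b)[:2]))
tgt=np.array([.497,-.245,.20])
print(M.T@(tgt-s['tool_pos']))
import ik
ik.P=[1e-4,.3193,.3693,.5532,-.0615,.3788]
```

```text
t 12.55 q [0.992, 1.09, 0.024, -0.056, 1.561, 1.665] tcp [0.5328, 0.8708, 0.3412] lean 26.9 dir -130.2 xt [0.773, -0.634, 0.008] yt [-0.563, -0.692, -0.452] zt [0.292, 0.345, -0.892] F [0.0, -0.5, 0.2] T [-0.17, 0.11, 0.01] op 0.0928
[ 0.49458682 -0.2527472   0.051     ] [ 0.56214123 -0.17534612  0.076     ] [ 0.53596877 -0.20649898  0.051     ] -131.11393124375402 0.1027352191955384
[ 0.67907066  0.85574869 -0.2699964 ]
```

Call:
jog_arm:
  commands: [-1,0.014,0.023,-0.027,0,-1,0.014,0.023,-0.027,0,-1,0.014,0.023,-0.027,0,-1,0.014,0.023,-0.027,0,-1,0.014,0.023,-0.027,0,-1,0.014,0.023,-0.027,0,-1,0.014,0.023,-0.027,0,-1,0.014,0.023,-0.027,0,-1,0.024,0.026,-0.013,0,-1,0.024,0.026,-0.013,0,-1,0.024,0.026,-0.013,0,-1,0.024,0.026,-0.013,0,-1,0.024,0.026,-0.013,0,-1,0.024,0.026,-0.013,0,-1,0.024,0.026,-0.013,0,-1,0.024,0.026,-0.013,0,-1,0.024,0.026,-0.013,0,-1,0.024,0.026,-0.013,0,-1,0.024,0.026,-0.013,0,-1,0.024,0.026,-0.013,0]

```text
t: 14.27
tool_pos: [0.4674, 0.1882, 0.4401]
orientation: [-2.537, 0.903, -0.228]
force: [1.4, -0.4, 0.3]
opening: 0.0935
```

Run:
```python
from h import *
s,M=st()
print(M.T@(np.array([.46,-.285,.16])-s['tool_pos']))
```

```text
t 14.27 q [0.019, -0.515, 1.725, 0.347, 1.605, 0.772] tcp [0.4674, 0.1882, 0.4401] lean 26.9 dir -130.3 xt [0.774, -0.633, 0.009] yt [-0.562, -0.693, -0.453] zt [0.293, 0.345, -0.892] F [1.4, -0.4, 0.3] T [-0.19, 0.13, 0.01] op 0.0935
[0.29152806 0.45862053 0.08414236]
```

Call:
jog_arm:
  commands: [-1,0.0195,0.0306,0.0056,0,-1,0.0195,0.0306,0.0056,0,-1,0.0195,0.0306,0.0056,0,-1,0.0195,0.0306,0.0056,0,-1,0.0195,0.0306,0.0056,0,-1,0.0195,0.0306,0.0056,0,-1,0.0195,0.0306,0.0056,0,-1,0.0195,0.0306,0.0056,0,-1,0.0195,0.0306,0.0056,0,-1,0.0195,0.0306,0.0056,0,-1,0.0195,0.0306,0.0056,0,-1,0.0195,0.0306,0.0056,0,-1,0.0195,0.0306,0.0056,0,-1,0.0195,0.0306,0.0056,0,-1,0.0195,0.0306,0.0056,0,-1,0,0,0,0]

```text
t: 15.6
tool_pos: [0.4578, -0.2867, 0.1536]
orientation: [-2.533, 0.91, -0.218]
force: [-0.5, 0.9, -0.3]
opening: 0.0931
```

Run:
```python
from h import *
s,M=st()
p=robot.read_camera('wrist');cv2.imwrite('pics/w3.png',p['img'])
a=np.radians(-131);c=np.array([.5625,-.174]);u=np.array([np.cos(a),np.sin(a)])
for n,X in [('end',(*(c+.105*u),.051)),('axtop',(*c,.076)),('root',(*(c+.031*u),.051)),('grip',(*(c+.09*u),.040))]: print(n,np.round(proj(p,X),1))
for t in ['pot','pot_grip']: print(t,[(round(r['score'],2),np.round([r['position'][1]*640,r['position'][0]*400],1)) for r in robot.pinpoint(t,p)[:2]])
```

```text
t 15.60 q [-0.969, 0.058, 1.762, 0.452, 1.471, -0.359] tcp [0.4578, -0.2867, 0.1536] lean 26.9 dir -129.6 xt [0.771, -0.636, 0.0] yt [-0.568, -0.688, -0.452] zt [0.288, 0.348, -0.892] F [-0.5, 0.9, -0.3] T [-0.2, 0.12, 0.04] op 0.0931
end [322.8 197.8]
axtop [325.7  83.4]
root [324.2 125.7]
grip [322.8 185.4]
pot [(0.84, array([325.4, 122.8]))]
pot_grip [(0.62, array([321.6, 188.8]))]
```

View pics/w3.png

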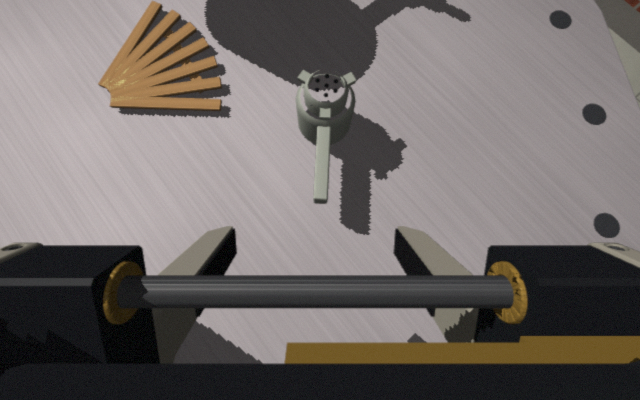

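The handle runs from (323,128) to (320,200) and the pot top is at (326,83), centred between the jaws as predicted. I'll approach along tool z.

Call:
jog_arm:
  commands: [-1,0.0009,-0.0005,0.0295,0,-1,0.0009,-0.0005,0.0295,0,-1,0.0009,-0.0005,0.0295,0,-1,0.0009,-0.0005,0.0295,0,-1,0.0009,-0.0005,0.0295,0,0.3,0,0,0,0,0.3,0,0,0,0]
  grip_force: 58

```text
t: 16.33
tool_pos: [0.5088, -0.2313, 0.0294]
orientation: [-2.538, 0.899, -0.224]
force: [-0.4, -0.4, 0.2]
opening: 0.084
```

Run:
```python
from h import *
s,M=st()
print(M.T@(np.array([.5052,-.2361,.023])-s['tool_pos']))
```

```text
t 16.33 q [-0.832, 0.209, 1.848, 0.502, 1.2, -0.364] tcp [0.5088, -0.2313, 0.0294] lean 26.9 dir -129.8 xt [0.776, -0.631, 0.006] yt [-0.56, -0.694, -0.453] zt [0.29, 0.348, -0.892] F [-0.4, -0.4, 0.2] T [-0.18, 0.1, -0.02] op 0.0840
[0.00018551 0.00829594 0.00302033]
```

Call:
jog_arm:
  commands: [1,0,0.008,0.003,0,1,0,0,0,0,1,0,0,0,0,1,0,0,0,0,1,0,0,0,0,1,0,0,0,0,1,0,0,0,0,1,0,0,0,0,1,0,0,0,0,1,0,0,0,0,1,0,0,0,0,1,0,0,0,0,1,0,0,0,0]

```text
t: 17.42
tool_pos: [0.5054, -0.2374, 0.0224]
orientation: [-2.538, 0.902, -0.225]
force: [-0.0, 0.2, -0.4]
opening: 0.0141
```

Run:
```python
from h import *
s,M=st()
```

```text
t 17.42 q [-0.844, 0.223, 1.847, 0.502, 1.193, -0.379] tcp [0.5054, -0.2374, 0.0224] lean 26.9 dir -130.0 xt [0.775, -0.632, 0.007] yt [-0.562, -0.693, -0.452] zt [0.291, 0.346, -0.892] F [-0.0, 0.2, -0.4] T [-0.3, 0.19, -0.01] op 0.0141
```

Call:
jog_arm:
  commands: [1,0,-0.0106,-0.021,0,1,0,-0.0106,-0.021,0,1,0,-0.0106,-0.021,0,1,-0.0157,-0.0145,0.0072,0,1,-0.0157,-0.0145,0.0072,0,1,-0.0157,-0.0145,0.0072,0,1,-0.0157,-0.0145,0.0072,0,1,-0.0157,-0.0145,0.0072,0,1,-0.0157,-0.0145,0.0072,0,1,0,0,0,0,1,0,0,0,0]

```text
t: 18.33
tool_pos: [0.493, -0.1013, 0.093]
orientation: [-2.539, 0.9, -0.224]
force: [-0.1, 0.3, -0.4]
opening: 0.0143
```

Run:
```python
from h import *
s,M=st()
p=robot.read_camera('wrist');cv2.imwrite('pics/w4.png',p['img'])
q=robot.read_camera('top');cv2.imwrite('pics/tc4.png',cv2.convertScaleAbs(cv2.resize(q['img'][140:260,220:460],None,fx=3.3,fy=3.3,interpolation=cv2.INTER_CUBIC),alpha=1.3))
r=robot.read_camera('side');cv2.imwrite('pics/sc4.png',cv2.convertScaleAbs(cv2.resize(r['img'][130:260,235:405],None,fx=4.5,fy=4.5,interpolation=cv2.INTER_CUBIC),alpha=1.3))
# predicted pot axis point
c=s['tool_pos']+np.array([.0568,.0636,-.0224]);print('pot pred',c)
for z in (0,.076):
  for n,k in (('w',p),('t',q),('s',r)): print(z,n,np.round(proj(k,c+[0,0,z]),1))
```

```text
t 18.33 q [-0.659, -0.136, 2.07, 0.499, 1.232, -0.153] tcp [0.493, -0.1013, 0.093] lean 26.9 dir -129.9 xt [0.776, -0.631, 0.007] yt [-0.56, -0.694, -0.452] zt [0.29, 0.347, -0.892] F [-0.1, 0.3, -0.4] T [-0.45, 0.27, -0.07] op 0.0143
pot pred [ 0.54981545 -0.03774687  0.07064972]
0 w [322.  124.2]
0 t [351.2 212.3]
0 s [342.8 204.2]
0.076 w [326.8  51.6]
0.076 t [353.7 208.3]
0.076 s [343.8 179.8]
```

View pics/w4.png

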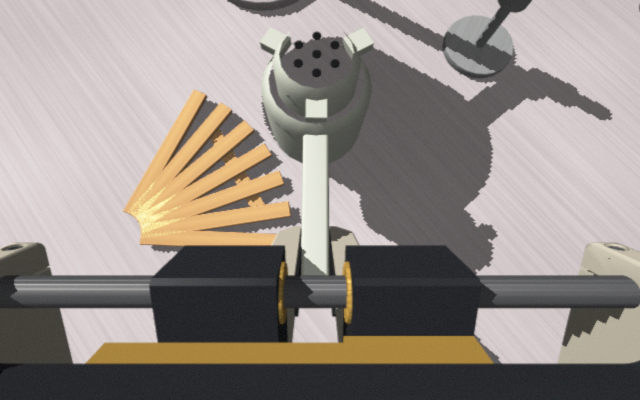

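View pics/tc4.png

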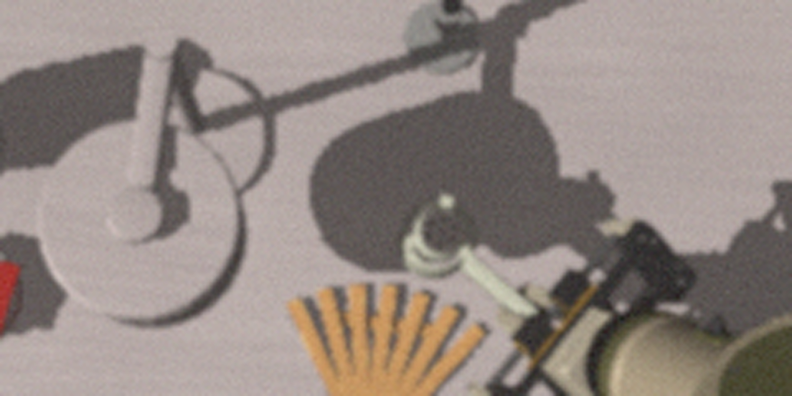

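View pics/sc4.png

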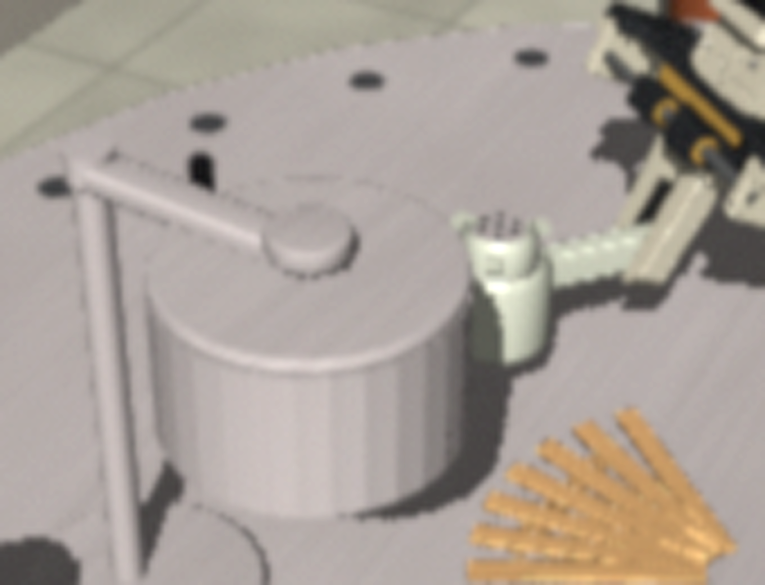

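Run:
```python
from h import *
s,M=st()
p=robot.read_camera('wrist')
z=s['tool_pos'][2]-.0224+.076
for uv in [(316.5,54.5),(317,56),(317,53)]:
    X=atz(p,*uv,z);print(X-s['tool_pos'],M.T@(X-s['tool_pos']))
# bar end (z .051) & lugs tops (z .071)
for n,uv,zz in [('lugL',(274,42),.071),('lugR',(358,41),.071),('lugH',(316,105),.071)]:
    X=atz(p,*uv,s['tool_pos'][2]-.0224+zz);C=atz(p,316.5,54.5,z);d=(X-C)[:2];print(n,np.linalg.norm(d),np.degrees(np.arctan2(d[1],d[0])))
q=robot.read_camera('top');r=robot.read_camera('side')
t=lambda a:(a[0]/3.3+220-.35,a[1]/3.3+140-.35)
sd=lambda a:(a[0]/4.5+235-.4,a[1]/4.5+130-.4)
print(tri([ray(q,*t((441,228))),ray(r,*sd((500,226)))]), tri([ray(q,*t((441,228))),ray(r,*sd((500,226))),ray(p,316.5,54.5)]))
```

```text
t 18.48 q [-0.661, -0.134, 2.067, 0.5, 1.232, -0.153] tcp [0.4937, -0.1032, 0.0935] lean 26.9 dir -130.1 xt [0.774, -0.633, 0.008] yt [-0.562, -0.693, -0.452] zt [0.291, 0.346, -0.892] F [0.9, -1.1, -1.5] T [-0.36, 0.32, -0.03] op 0.0138
[0.05212727 0.06532522 0.0536    ] [-0.00055259 -0.09877432 -0.01004612]
[0.05179997 0.06455516 0.0536    ] [-0.00031876 -0.09805685 -0.0104076 ]
[0.05282199 0.06580108 0.0536    ] [-0.00031576 -0.09949431 -0.00967922]
lugL 0.02351763067729931 113.47719761851081
lugR 0.023686974308694923 -9.91417242023496
lugH 0.02326074329567717 -129.7546299831273
(array([ 0.54645938, -0.03723014,  0.14825286]), [np.float64(0.0019977899777273572), np.float64(0.001997789977727403)]) (array([ 0.54636879, -0.03764814,  0.14745348]), [np.float64(0.0023299077774681038), np.float64(0.0017365563007129168), np.float64(0.0007190552540566842)])
```

Call:
jog_arm:
  commands: [1,-0.0154,-0.0148,0.0074,0,1,-0.0154,-0.0148,0.0074,0,1,-0.0154,-0.0148,0.0074,0,1,-0.0154,-0.0148,0.0074,0,1,-0.0154,-0.0148,0.0074,0,1,-0.0154,-0.0148,0.0074,0,1,-0.0154,-0.0148,0.0074,0,1,-0.0154,-0.0148,0.0074,0,1,-0.0154,-0.0148,0.0074,0,1,-0.0154,-0.0148,0.0074,0,1,0,0,0,0,1,0,0,0,0]

```text
t: 19.63
tool_pos: [0.4785, 0.1238, 0.0931]
orientation: [-2.539, 0.899, -0.225]
force: [0.7, 0.2, -1.1]
opening: 0.0136
```

Run:
```python
from h import *
s,M=st()
e=np.array([.4791,.1217,.0935])-s['tool_pos'];print(e,M.T@e, M.T@[0,0,1])
```

```text
t 19.63 q [-0.158, -0.395, 2.279, 0.463, 1.053, 0.332] tcp [0.4785, 0.1238, 0.0931] lean 26.9 dir -129.9 xt [0.776, -0.631, 0.007] yt [-0.56, -0.694, -0.452] zt [0.29, 0.347, -0.892] F [0.7, 0.2, -1.1] T [-0.43, 0.27, 0.02] op 0.0136
[ 0.00055898 -0.00214787  0.00043024] [ 0.00179165  0.00098352 -0.00096622] [ 0.00725503 -0.45204511 -0.89196557]
```

Call:
jog_arm:
  commands: [1,0.0015,-0.004,-0.009,0,1,0,-0.0045,-0.0089,0,1,0,-0.0009,-0.0018,0,1,0,-0.0009,-0.0018,0,1,0,-0.0009,-0.0018,0,1,0,0,0,0]

```text
t: 20.13
tool_pos: [0.48, 0.1216, 0.1197]
orientation: [-2.537, 0.902, -0.227]
force: [-0.2, 0.1, -1.5]
opening: 0.0137
```

Run:
```python
from h import *
s,M=st();print('pot z',s['tool_pos'][2]-.0224)
```

```text
t 20.13 q [-0.163, -0.432, 2.254, 0.45, 1.108, 0.36] tcp [0.48, 0.1216, 0.1197] lean 26.9 dir -130.2 xt [0.774, -0.633, 0.008] yt [-0.562, -0.692, -0.453] zt [0.292, 0.346, -0.892] F [-0.2, 0.1, -1.5] T [-0.28, 0.23, 0.02] op 0.0137
pot z 0.09726484914396993
```

Call:
jog_arm:
  commands: [1,0,-0.0011,-0.0022,0,1,0,-0.0011,-0.0022,0,1,0,0,0,0]

```text
t: 20.38
tool_pos: [0.4796, 0.1218, 0.1243]
orientation: [-2.538, 0.902, -0.226]
force: [0.1, 0.8, -3.0]
opening: 0.0135
```

Run:
```python
from h import *
s,M=st();print('pot z',s['tool_pos'][2]-.0224)
```

```text
t 20.38 q [-0.163, -0.439, 2.249, 0.447, 1.119, 0.366] tcp [0.4796, 0.1218, 0.1243] lean 26.9 dir -130.1 xt [0.775, -0.632, 0.008] yt [-0.561, -0.693, -0.452] zt [0.291, 0.346, -0.892] F [0.1, 0.8, -3.0] T [-0.52, 0.36, -0.13] op 0.0135
pot z 0.1018892964230862
```

```bash
cat > look.py <<'E'
from h import *
import sys
s,M=st()
w=robot.read_camera('wrist');cv2.imwrite(f'pics/w{sys.argv[1]}.png',w['img'])
r=robot.read_camera('side');cv2.imwrite(f'pics/s{sys.argv[1]}.png',cv2.convertScaleAbs(cv2.resize(r['img'][150:280,235:405],None,fx=4.5,fy=4.5,interpolation=cv2.INTER_CUBIC),alpha=1.3))
E
python3 look.py 5
```

```text
t 20.38 q [-0.163, -0.439, 2.249, 0.447, 1.119, 0.366] tcp [0.4796, 0.1218, 0.1243] lean 26.9 dir -130.1 xt [0.775, -0.632, 0.008] yt [-0.561, -0.693, -0.452] zt [0.291, 0.346, -0.892] F [0.1, 0.8, -3.0] T [-0.52, 0.36, -0.13] op 0.0135
```

View pics/w5.png

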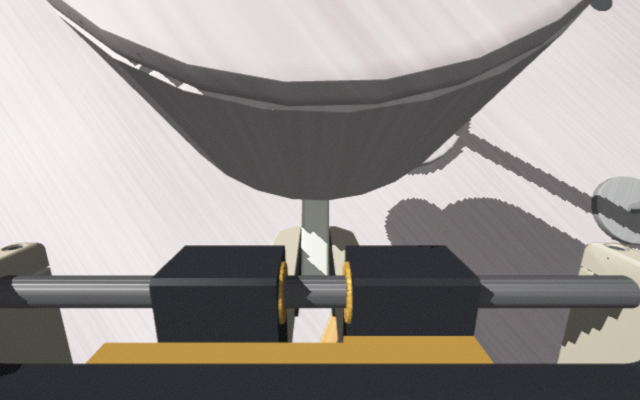

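View pics/s5.png

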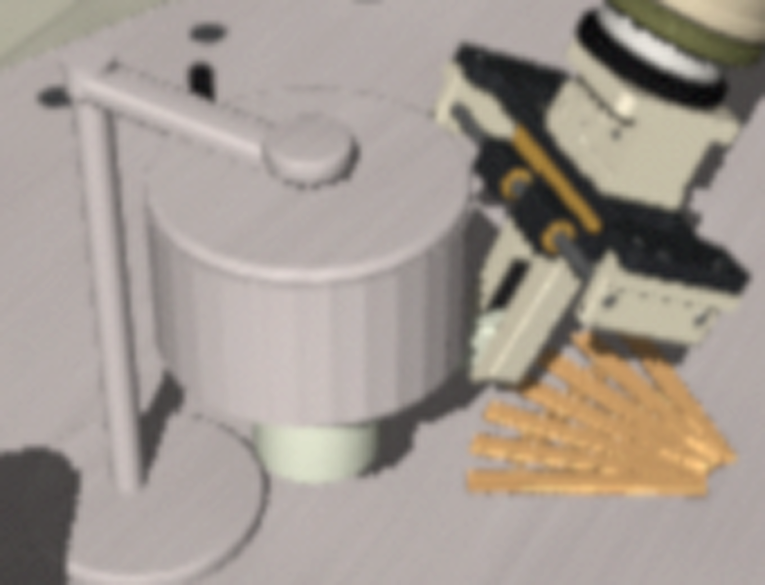

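```bash
cat > under.py <<'E'
from h import *
r=robot.read_camera('side')
def low(c,z):
    th=np.radians(np.arange(0,360,3));P=np.array([proj(r,(c[0]+.031*np.cos(a),c[1]+.031*np.sin(a),z)) for a in th])
    P=np.c_[(P[:,0]+.4-235)*4.5,(P[:,1]+.4-150)*4.5]
    return np.round([P[:,0].min(),P[:,0].max(),P[:,1].max()],1)
for z in (.092,.096,.100,.102,.104,.106,.11): print(z,low((.5315,.187),z))
E
python3 under.py
```

```text
0.092 [253.  380.7 507. ]
0.096 [252.7 380.7 500.9]
0.1 [252.4 380.7 494.7]
0.102 [252.3 380.7 491.6]
0.104 [252.1 380.7 488.5]
0.106 [252.  380.7 485.3]
0.11 [251.7 380.8 479.1]
```

The side view shows the pot's underside at row 481 of the crop, which means z ≥ 0.102 and centred, so the lugs are in a gap. I'll keep pushing up.

Call:
jog_arm:
  commands: [1,0,-0.0011,-0.0022,0,1,0,-0.0011,-0.0022,0,1,0,-0.0011,-0.0022,0,1,0,0,0,0]

```text
t: 20.87
tool_pos: [0.4793, 0.1219, 0.1316]
orientation: [-2.538, 0.901, -0.225]
force: [0.3, -0.5, -3.8]
opening: 0.0136
```

```bash
python3 look.py 6
```

```text
t 20.87 q [-0.163, -0.448, 2.242, 0.443, 1.135, 0.374] tcp [0.4793, 0.1219, 0.1316] lean 26.9 dir -130.0 xt [0.775, -0.632, 0.007] yt [-0.561, -0.693, -0.452] zt [0.291, 0.346, -0.892] F [0.3, -0.5, -3.8] T [-0.67, 0.46, -0.09] op 0.0136
```

View pics/s6.png

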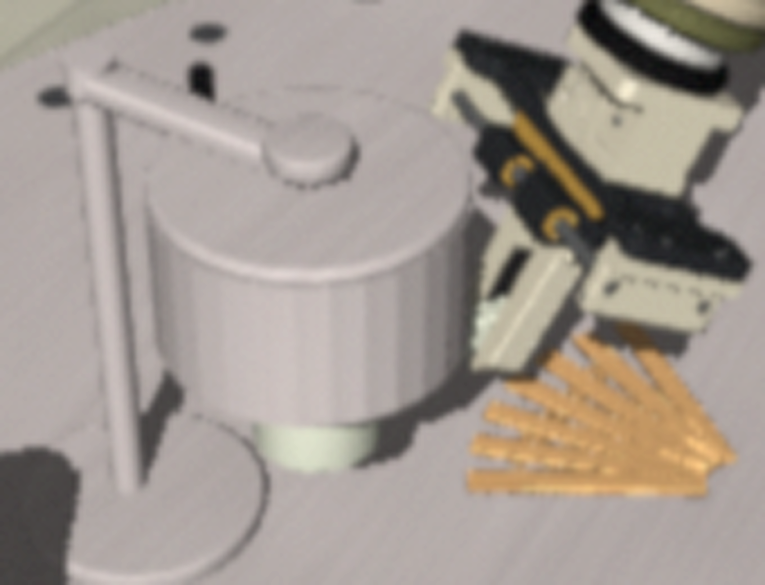

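```bash
cat > arc.py <<'E'
from h import *
def arc(dyaw,n,g,C=(.5315,.187),dz=0,phi=None,p0=None):
    s=robot.read_state();M=R.from_rotvec(s['orientation']).as_matrix();p=np.array(s['tool_pos'] if p0 is None else p0)
    gp=p-.019*M[:,2];rel=gp[:2]-C;a0=np.arctan2(rel[1],rel[0]);r=np.hypot(*rel);print('r',r,'ang',np.degrees(a0))
    th=np.arccos(-M[2,2]);phi=-dyaw/np.cos(th) if phi is None else phi
    out=[];P=p.copy()
    for i in range(1,n+1):
        a=a0+np.radians(dyaw)*i/n;T=np.array([C[0]+r*np.cos(a),C[1]+r*np.sin(a),gp[2]+dz*i/n])+.019*M[:,2]
        d=np.round(M.T@(T-P),4);P=P+M@d;out+=[g,*d.tolist(),round(phi/n,2)];M=M@R.from_euler('z',round(phi/n,2),degrees=True).as_matrix()
    print(out);print('end',P,'xt',np.round(M[:,0],3))
if __name__=='__main__':
    import sys
    arc(float(sys.argv[1]),int(sys.argv[2]),float(sys.argv[3]),dz=float(sys.argv[4]))
E
python3 arc.py 10 5 1 0.0013
```

```text
r 0.09203113997692364 ang -128.8756580806345
[1.0, 0.0032, -0.0002, -0.0002, np.float64(-2.24), 1.0, 0.0032, -0.0001, -0.0001, np.float64(-2.24), 1.0, 0.0032, -0.0001, -0.0001, np.float64(-2.24), 1.0, 0.0033, -0.0001, -0.0, np.float64(-2.24), 1.0, 0.0032, -0.0001, 0.0, np.float64(-2.24)]
end [0.49257623 0.1129709  0.13258999] xt [ 0.869 -0.486  0.095]
```

Call:
jog_arm:
  commands: [1,0.0032,-0.0002,-0.0002,-2.24,1,0.0032,-0.0001,-0.0001,-2.24,1,0.0032,-0.0001,-0.0001,-2.24,1,0.0032,-0.0001,0,-2.24,1,0.0032,-0.0001,0,-2.24,1,0,0,0,0]

```text
t: 21.47
tool_pos: [0.4915, 0.1139, 0.1315]
orientation: [-2.626, 0.651, -0.28]
force: [-0.9, 4.3, -3.6]
opening: 0.0138
```

```bash
python3 look.py 7
```

```text
t 21.47 q [-0.18, -0.4, 2.208, 0.45, 1.133, 0.154] tcp [0.4915, 0.1139, 0.1315] lean 26.9 dir -129.6 xt [0.87, -0.484, 0.092] yt [-0.4, -0.803, -0.442] zt [0.288, 0.348, -0.892] F [-0.9, 4.3, -3.6] T [0.51, 1.42, 0.26] op 0.0138
```

View pics/s7.png

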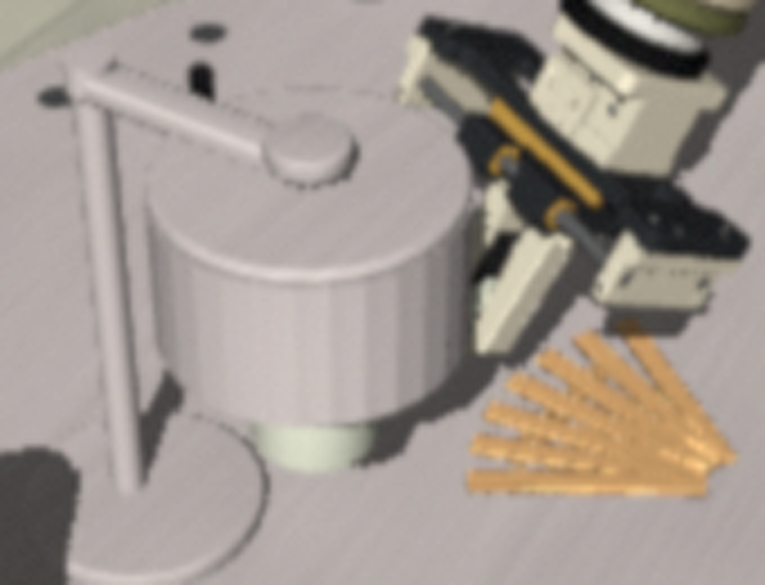

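Call:
jog_arm:
  commands: [1,0,0.0007,0.0014,0,1,0,0.0007,0.0014,0,1,0,0,0,0]

```text
t: 21.82
tool_pos: [0.4927, 0.1138, 0.1299]
orientation: [-2.624, 0.654, -0.283]
force: [-4.9, 3.4, 1.9]
opening: 0.0141
```

```bash
python3 -c "
from h import *
st()"
```

```text
t 21.82 q [-0.18, -0.397, 2.209, 0.452, 1.126, 0.153] tcp [0.4927, 0.1138, 0.1299] lean 27.0 dir -129.9 xt [0.869, -0.486, 0.094] yt [-0.401, -0.802, -0.444] zt [0.291, 0.348, -0.891] F [-4.9, 3.4, 1.9] T [1.14, 1.37, 0.5] op 0.0141
```

```bash
python3 arc.py 6 4 1 0.0022
```

```text
r 0.09131858303082738 ang -119.06548905198916
[1.0, 0.0024, -0.0002, -0.0003, np.float64(-1.68), 1.0, 0.0025, -0.0001, -0.0002, np.float64(-1.68), 1.0, 0.0024, -0.0002, -0.0002, np.float64(-1.68), 1.0, 0.0024, -0.0001, -0.0002, np.float64(-1.68)]
end [0.501204   0.10960129 0.13209648] xt [ 0.91  -0.389  0.145]
```

Call:
jog_arm:
  commands: [1,0.0005,-0.0008,-0.0014,0,1,0.0024,0,0,-1.68,1,0.0025,0,0,-1.68,1,0.0024,0,0,-1.68,1,0.0024,0.0001,0.0001,-1.68,1,0,0,0,0]

```text
t: 22.32
tool_pos: [0.501, 0.1101, 0.1319]
orientation: [-2.667, 0.498, -0.315]
force: [0.7, 9.9, -4.1]
opening: 0.0145
```

```bash
python3 -c "
from h import *
st()"
```

```text
t 22.32 q [-0.186, -0.368, 2.184, 0.455, 1.127, 0.026] tcp [0.501, 0.1101, 0.1319] lean 27.0 dir -129.6 xt [0.911, -0.387, 0.143] yt [-0.295, -0.853, -0.43] zt [0.289, 0.349, -0.891] F [0.7, 9.9, -4.1] T [1.63, 1.49, 0.56] op 0.0145
```

Call:
jog_arm:
  commands: [1,0,0.0007,0.0014,0,1,0,0.0005,0.001,0,1,0,0,0,0]
  grip_force: 8

```text
t: 22.57
tool_pos: [0.5032, 0.1084, 0.1309]
orientation: [-2.667, 0.499, -0.322]
force: [-1.7, 4.6, 4.6]
opening: 0.0155
```

```bash
python3 look.py 8
```

```text
t 22.57 q [-0.188, -0.364, 2.184, 0.455, 1.12, 0.024] tcp [0.5032, 0.1084, 0.1309] lean 27.0 dir -130.3 xt [0.909, -0.389, 0.148] yt [-0.295, -0.854, -0.429] zt [0.293, 0.347, -0.891] F [-1.7, 4.6, 4.6] T [0.82, 0.24, 0.34] op 0.0155
```

View pics/s8.png

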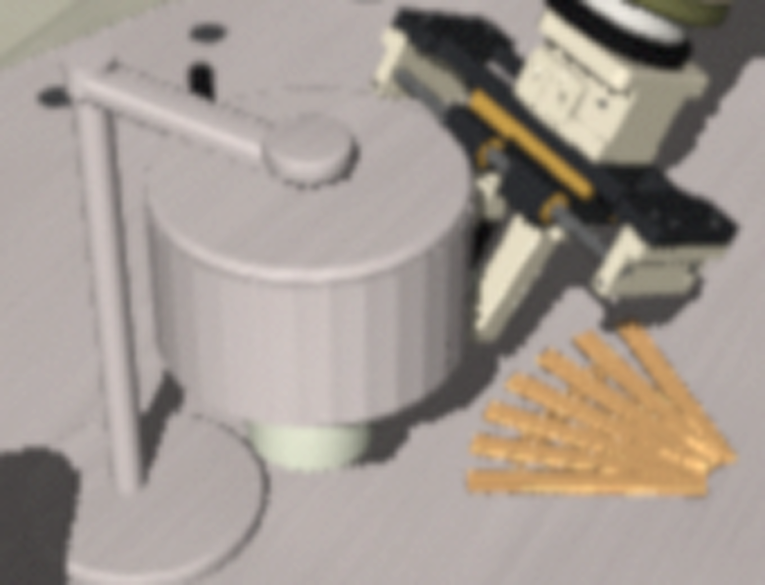

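View pics/w8.png

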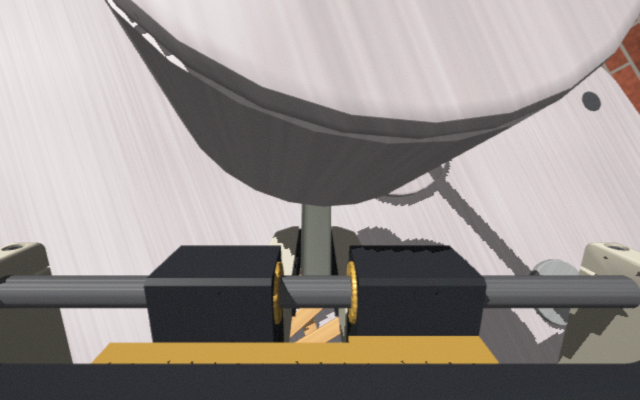

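```bash
cat > clr.py <<'E'
from h import *
s=robot.read_state();M0=R.from_rotvec(s['orientation']).as_matrix()
C=np.array([.5315,.187])
g=np.array([[x,y,z] for x in np.linspace(-.094,.094,25) for y in np.linspace(-.0375,.0375,11) for z in np.linspace(-.084,-.2,13)])
f=np.array([[x,y,z] for x in np.linspace(-.03,.03,13) for y in (-.0075,.0075) for z in np.linspace(0,-.084,13)])
def clear(M,tcp,P):
    W=tcp+P@M.T;k=(W[:,2]>.174)&(W[:,2]<.266);r=np.hypot(*(W[:,:2]-C).T);return (r[k].min()-.072)*1000 if k.any() else 999
def pose(ang,turn,r,zg=.150):
    M=M0@R.from_euler('z',turn,degrees=True).as_matrix();a=np.radians(ang)
    return M,np.r_[C+r*np.array([np.cos(a),np.sin(a)]),zg]+.019*M[:,2]
if __name__=='__main__':
    gp=s['tool_pos']-.019*M0[:,2];print('now',gp,clear(M0,s['tool_pos'],g),clear(M0,s['tool_pos'],f))
    for ang in (-113,-105,-97,-90,-84):
        for r in (.0915,.098):
            print(ang,r,[(t,round(clear(*pose(ang,t,r),g),1),round(clear(*pose(ang,t,r),f),1),round(clear(*pose(ang,t,r),np.array([[0,-.069,-.166],[.0,-.085,-.166]])))) for t in (0,-8,-16,-24,-32)])
E
python3 clr.py
```

```text
now [0.49758091 0.10186513 0.14788043] 14.058363485942971 24.634325491167576
-113 0.0915 [(0, np.float64(14.0), np.float64(22.7), 999), (-8, np.float64(11.6), np.float64(21.5), 999), (-16, np.float64(7.0), np.float64(15.7), 999), (-24, np.float64(0.1), np.float64(11.9), 999), (-32, np.float64(-9.0), np.float64(8.4), 999)]
-113 0.098 [(0, np.float64(20.5), np.float64(29.2), 999), (-8, np.float64(18.0), np.float64(27.9), 999), (-16, np.float64(13.2), np.float64(22.0), 999), (-24, np.float64(6.1), np.float64(18.3), 999), (-32, np.float64(-3.4), np.float64(14.8), 999)]
-105 0.0915 [(0, np.float64(13.0), np.float64(22.9), 999), (-8, np.float64(12.2), np.float64(22.2), 999), (-16, np.float64(9.3), np.float64(19.1), 999), (-24, np.float64(4.1), np.float64(15.1), 999), (-32, np.float64(-3.3), np.float64(11.3), 999)]
-105 0.098 [(0, np.float64(19.5), np.float64(29.4), 999), (-8, np.float64(18.7), np.float64(28.7), 999), (-16, np.float64(15.8), np.float64(25.4), 999), (-24, np.float64(10.5), np.float64(21.4), 999), (-32, np.float64(2.7), np.float64(17.6), 999)]
-97 0.0915 [(0, np.float64(10.3)
[... 742 characters left out ...]
loat64(24.5), 999), (-8, np.float64(15.1), np.float64(27.9), 999), (-16, np.float64(15.4), np.float64(27.7), 999), (-24, np.float64(13.6), np.float64(26.4), 999), (-32, np.float64(9.3), np.float64(23.0), 999)]
-84 0.0915 [(0, np.float64(2.4), np.float64(14.8), 999), (-8, np.float64(5.8), np.float64(18.6), 999), (-16, np.float64(7.2), np.float64(21.0), 999), (-24, np.float64(6.5), np.float64(20.2), 999), (-32, np.float64(3.6), np.float64(18.4), 999)]
-84 0.098 [(0, np.float64(8.0), np.float64(20.9), 999), (-8, np.float64(11.7), np.float64(24.7), 999), (-16, np.float64(13.5), np.float64(27.5), 999), (-24, np.float64(13.0), np.float64(26.7), 999), (-32, np.float64(10.1), np.float64(24.8), 999)]
```

Clearance is fine if I take the bar slightly further out. The pot now rests on the ridges (+4.6 N reaction). I'll loosen to a loose cage around the bar and check that it stays.

Call:
jog_arm:
  commands: [0.53,0,-0.0003,-0.0007,0,0.53,0,0,0,0,0.53,0,0.0027,-0.0013,0,0.53,0,0.0027,-0.0013,0,0.53,0,0,0,0]
  grip_force: 20

```text
t: 23.08
tool_pos: [0.4995, 0.1019, 0.13]
orientation: [-2.669, 0.501, -0.319]
force: [0.2, 0.7, -0.9]
opening: 0.022
```

```bash
python3 look.py 9
```

```text
t 23.08 q [-0.204, -0.372, 2.19, 0.455, 1.13, 0.01] tcp [0.4995, 0.1019, 0.13] lean 26.9 dir -130.1 xt [0.91, -0.389, 0.146] yt [-0.297, -0.854, -0.428] zt [0.291, 0.346, -0.892] F [0.2, 0.7, -0.9] T [-0.18, 0.02, -0.01] op 0.0220
```

View pics/s9.png

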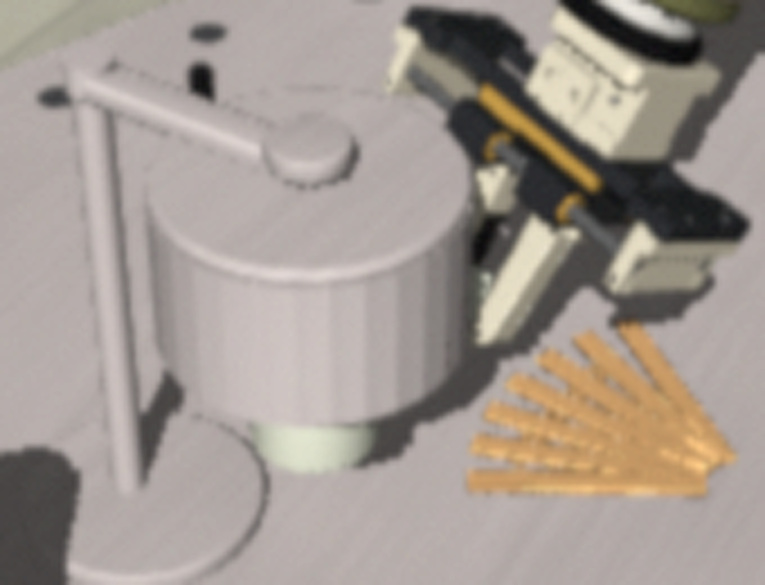

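View pics/w9.png

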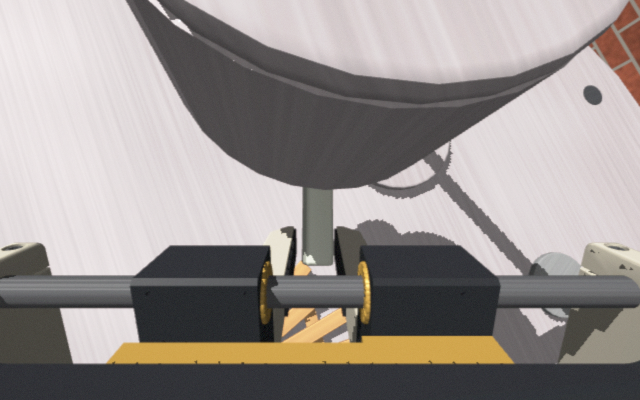

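```bash
python3 -c "
from arc import *
arc(16,8,.53,phi=-9)"
```

```text
r 0.09865232987255483 ang -112.27855331051155
[0.53, 0.0034, 0.0001, 0.0005, -1.12, 0.53, 0.0034, 0.0001, 0.0006, -1.12, 0.53, 0.0034, 0.0, 0.0006, -1.12, 0.53, 0.0034, 0.0, 0.0006, -1.12, 0.53, 0.0033, -0.0, 0.0007, -1.12, 0.53, 0.0034, -0.0001, 0.0008, -1.12, 0.53, 0.0034, -0.0002, 0.0008, -1.12, 0.53, 0.0033, -0.0002, 0.0008, -1.12]
end [0.52626037 0.09552163 0.13009921] xt [ 0.945 -0.251  0.211]
```

Call:
jog_arm:
  commands: [0.53,0.0034,0.0001,0.0005,-1.12,0.53,0.0034,0.0001,0.0006,-1.12,0.53,0.0034,0,0.0006,-1.12,0.53,0.0034,0,0.0006,-1.12,0.53,0.0034,0,0.0007,-1.12,0.53,0.0034,-0.0001,0.0008,-1.12,0.53,0.0034,-0.0002,0.0008,-1.12,0.53,0.0034,-0.0002,0.0008,-1.12,0.53,0,0,0,0]

```text
t: 23.93
tool_pos: [0.527, 0.0958, 0.1302]
orientation: [-2.714, 0.289, -0.365]
force: [-0.0, 0.7, 1.1]
opening: 0.0218
```

```bash
python3 look.py 10;  python3 -c "
from arc import *
arc(10,5,.53,phi=-4)"
```

```text
t 23.93 q [-0.206, -0.28, 2.119, 0.46, 1.112, -0.161] tcp [0.527, 0.0958, 0.1302] lean 26.9 dir -130.1 xt [0.945, -0.249, 0.212] yt [-0.149, -0.904, -0.4] zt [0.291, 0.346, -0.892] F [-0.0, 0.7, 1.1] T [-0.23, 0.13, -0.03] op 0.0218
r 0.09817399658080332 ang -96.09915613482616
[0.53, 0.0033, -0.0002, 0.0009, -0.8, 0.53, 0.0033, -0.0003, 0.0009, -0.8, 0.53, 0.0033, -0.0004, 0.001, -0.8, 0.53, 0.0032, -0.0004, 0.001, -0.8, 0.53, 0.0032, -0.0005, 0.0011, -0.8]
end [0.54369671 0.09562026 0.1301871 ] xt [ 0.953 -0.187  0.238]
```

View pics/w10.png

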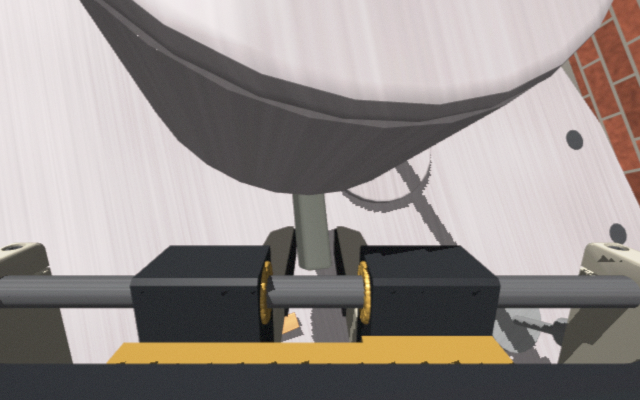

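Call:
jog_arm:
  commands: [0.53,0.0033,-0.0002,0.0009,-0.8,0.53,0.0033,-0.0003,0.0009,-0.8,0.53,0.0033,-0.0004,0.001,-0.8,0.53,0,0,0,0]

```text
t: 24.37
tool_pos: [0.5374, 0.0953, 0.1304]
orientation: [-2.723, 0.233, -0.377]
force: [0.2, 0.2, -0.0]
opening: 0.0216
```

```bash
python3 look.py 11
```

```text
t 24.37 q [-0.202, -0.247, 2.092, 0.461, 1.105, -0.202] tcp [0.5374, 0.0953, 0.1304] lean 26.9 dir -130.1 xt [0.95, -0.212, 0.228] yt [-0.11, -0.914, -0.391] zt [0.291, 0.346, -0.892] F [0.2, 0.2, -0.0] T [-0.22, 0.09, 0.07] op 0.0216
```

View pics/w11.png

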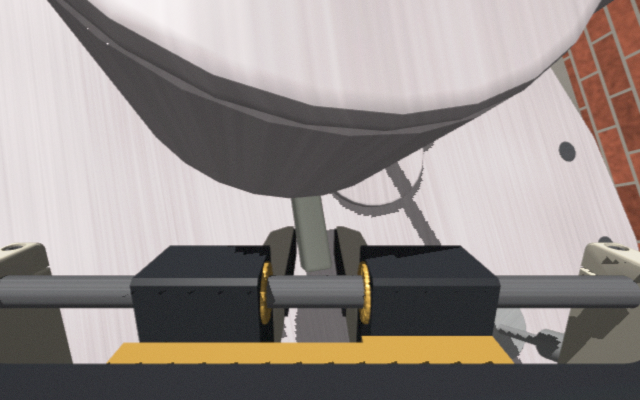

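View pics/s11.png

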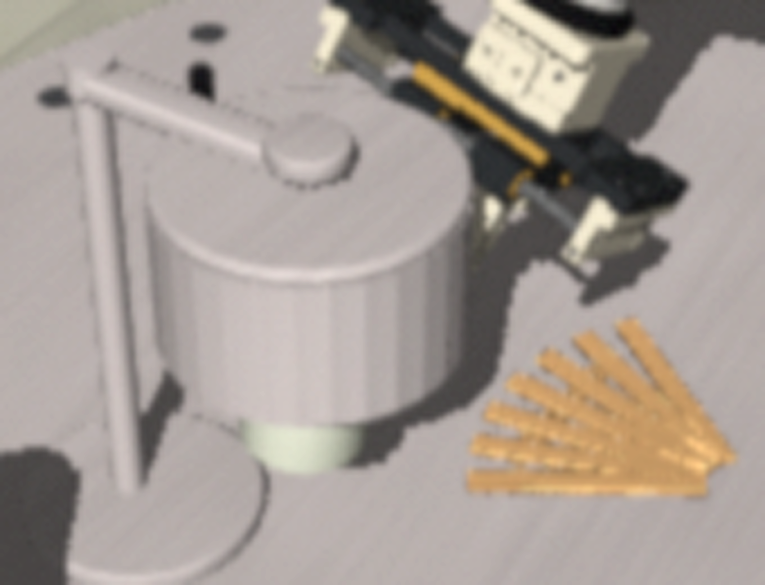

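```bash
python3 -c "
from arc import *
arc(6,3,.53,phi=-3)"
```

```text
r 0.0981923663512497 ang -90.0461214723586
[0.53, 0.0032, -0.0004, 0.001, -1.0, 0.53, 0.0033, -0.0005, 0.0011, -1.0, 0.53, 0.0032, -0.0006, 0.0011, -1.0]
end [0.54725424 0.09596494 0.1302971 ] xt [ 0.955 -0.165  0.248]
```

Call:
jog_arm:
  commands: [0.53,0.0033,-0.0004,0.001,-1,0.53,0.0033,-0.0004,0.001,-1,0.53,0,0,0,0]

```text
t: 24.72
tool_pos: [0.5438, 0.0954, 0.1301]
orientation: [-2.731, 0.185, -0.385]
force: [-2.8, -0.5, 0.3]
opening: 0.0218
```

```bash
python3 look.py 12
```

```text
t 24.72 q [-0.199, -0.226, 2.074, 0.461, 1.101, -0.236] tcp [0.5438, 0.0954, 0.1301] lean 26.9 dir -130.0 xt [0.954, -0.179, 0.241] yt [-0.076, -0.921, -0.382] zt [0.29, 0.346, -0.892] F [-2.8, -0.5, 0.3] T [-0.33, 0.44, 0.16] op 0.0218
```

View pics/s12.png

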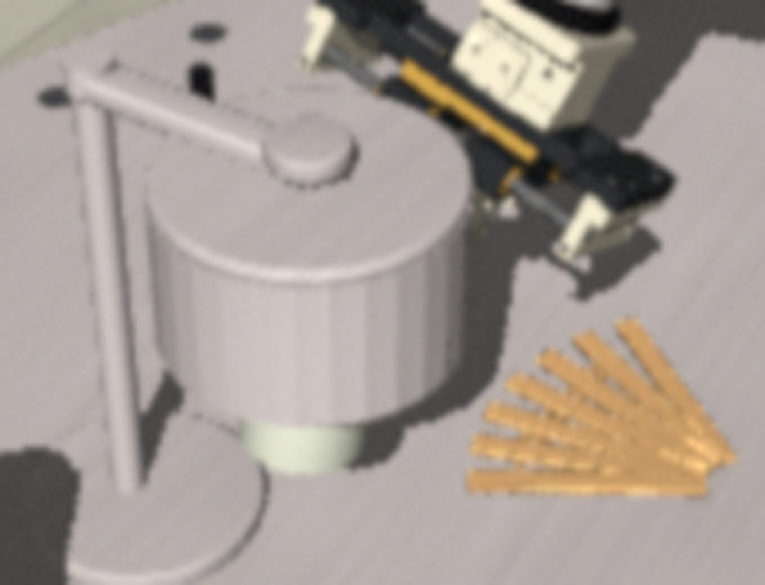

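Call:
jog_arm:
  commands: [0.53,0.0025,-0.0004,0.0008,-0.8,0.53,0,0,0,0]

```text
t: 24.98
tool_pos: [0.5458, 0.0959, 0.1297]
orientation: [-2.733, 0.167, -0.387]
force: [-4.3, 0.0, -0.5]
opening: 0.0221
```

```bash
python3 look.py 13
```

```text
t 24.98 q [-0.197, -0.218, 2.069, 0.461, 1.1, -0.248] tcp [0.5458, 0.0959, 0.1297] lean 26.8 dir -129.8 xt [0.955, -0.166, 0.245] yt [-0.063, -0.923, -0.379] zt [0.289, 0.347, -0.892] F [-4.3, 0.0, -0.5] T [-0.25, 0.86, 0.35] op 0.0221
```

View pics/s13.png

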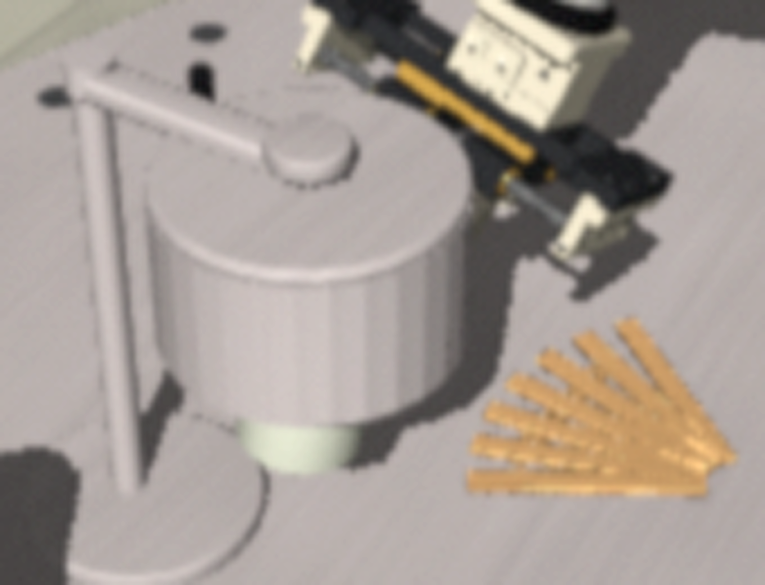

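View pics/w13.png

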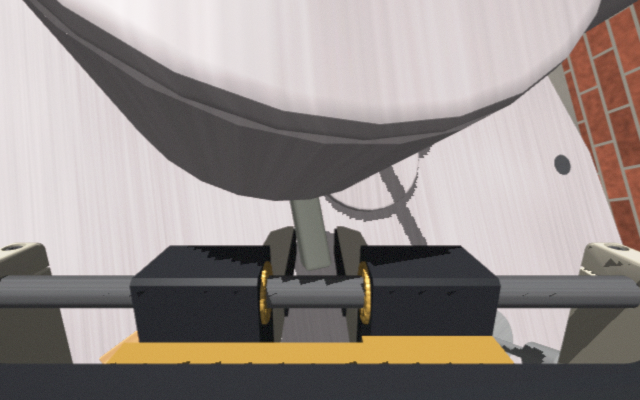

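```bash
cat > bar.py <<'E'
from h import *
import sys
w=robot.read_camera('wrist')
u=list(map(float,sys.argv[1:5]))
for z in (.155,.159):
    a=atz(w,u[0],u[1],z);b=atz(w,u[2],u[3],z);d=b-a;print(z,a,b,np.degrees(np.arctan2(d[1],d[0])), 'end from lamp',np.hypot(*(b[:2]-[.5315,.187])),np.degrees(np.arctan2(*(b[:2]-[.5315,.187])[::-1])))
cv2.imwrite('pics/wc.png',cv2.resize(w['img'][160:320,230:400],None,fx=4,fy=3.75,interpolation=cv2.INTER_CUBIC))
E
python3 bar.py 305 200 317 268
```

```text
0.155 [0.53710049 0.11904244 0.155     ] [0.53741739 0.08474462 0.155     ] -89.47062350291256 end from lamp 0.10242645118096413 -86.68806012323455
0.159 [0.5361441 0.1186226 0.159    ] [0.53645245 0.08524981 0.159     ] -89.47062350291249 end from lamp 0.10187064584492586 -87.21346340143869
```

View pics/wc.png

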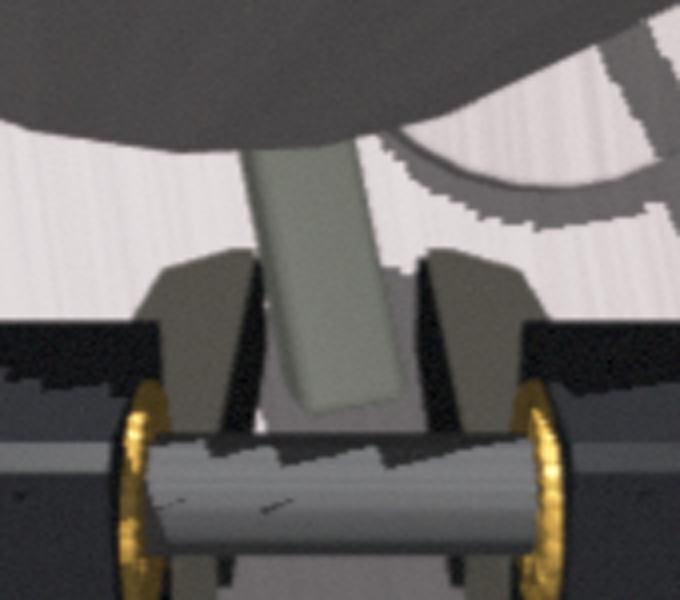

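Call:
jog_arm:
  commands: [0.53,0.003,-0.0005,0.001,-0.5,0.53,0.003,-0.0005,0.001,-0.5,0.53,0,0,0,0]

```text
t: 25.38
tool_pos: [0.5496, 0.0968, 0.1283]
orientation: [-2.737, 0.142, -0.384]
force: [-18.2, -2.3, 4.0]
opening: 0.0222
```

```bash
python3 look.py 14; python3 bar.py 305 200 317 268
```

```text
t 25.38 q [-0.193, -0.199, 2.054, 0.46, 1.1, -0.262] tcp [0.5496, 0.0968, 0.1283] lean 26.6 dir -129.2 xt [0.958, -0.149, 0.246] yt [-0.047, -0.926, -0.375] zt [0.284, 0.347, -0.894] F [-18.2, -2.3, 4.0] T [-0.41, 2.92, 1.23] op 0.0222
0.155 [0.54016021 0.11985239 0.155     ] [0.54111475 0.08589704 0.155     ] -88.38973678025378 end from lamp 0.10155910476378725 -84.56758743402006
0.159 [0.53920951 0.119435   0.159     ] [0.54013805 0.08640458 0.159     ] -88.38973678025367 end from lamp 0.10096560671342951 -85.0920934392045
```

View pics/s14.png

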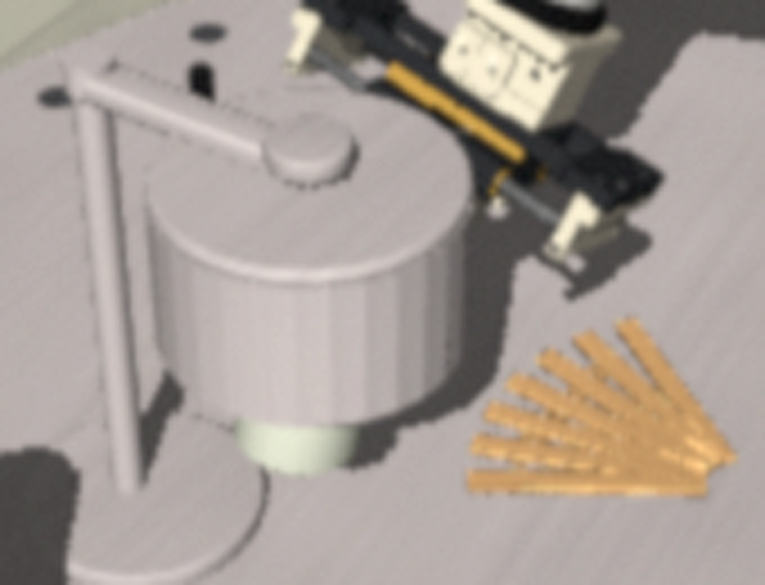

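View pics/wc.png

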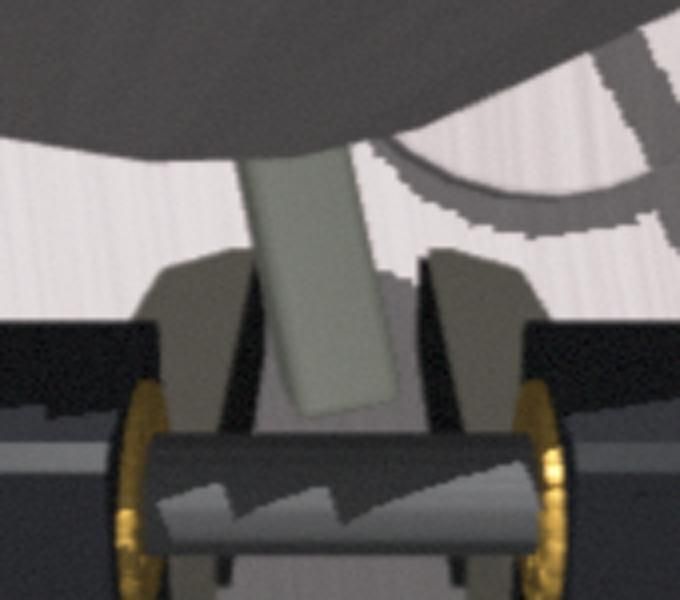

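The reaction is now 18 N, so this is the firm stop at about 40° of twist from insertion. I'll back off the finger to let the pot settle.

Call:
jog_arm:
  commands: [0.53,-0.004,0.0005,-0.001,0,0.53,-0.005,0,-0.001,0,0.53,0,0,0,0,0.53,0,0,0,0]

```text
t: 25.87
tool_pos: [0.5436, 0.0964, 0.13]
orientation: [-2.736, 0.145, -0.395]
force: [-3.6, 0.2, -0.4]
opening: 0.0219
```

```bash
python3 look.py 15; python3 bar.py 305 200 317 268
```

```text
t 25.87 q [-0.197, -0.228, 2.077, 0.461, 1.099, -0.263] tcp [0.5436, 0.0964, 0.13] lean 26.9 dir -130.1 xt [0.955, -0.152, 0.253] yt [-0.048, -0.926, -0.375] zt [0.292, 0.346, -0.892] F [-3.6, 0.2, -0.4] T [-0.25, 0.72, 0.24] op 0.0219
0.155 [0.53446245 0.1196583  0.155     ] [0.53534247 0.08534813 0.155     ] -88.53074364749877 end from lamp 0.10172446755898767 -87.8352344401343
0.159 [0.53347999 0.11924465 0.159     ] [0.53433624 0.08586113 0.159     ] -88.53074364749898 end from lamp 0.10117863308271964 -88.39367207785449
```

View pics/s15.png

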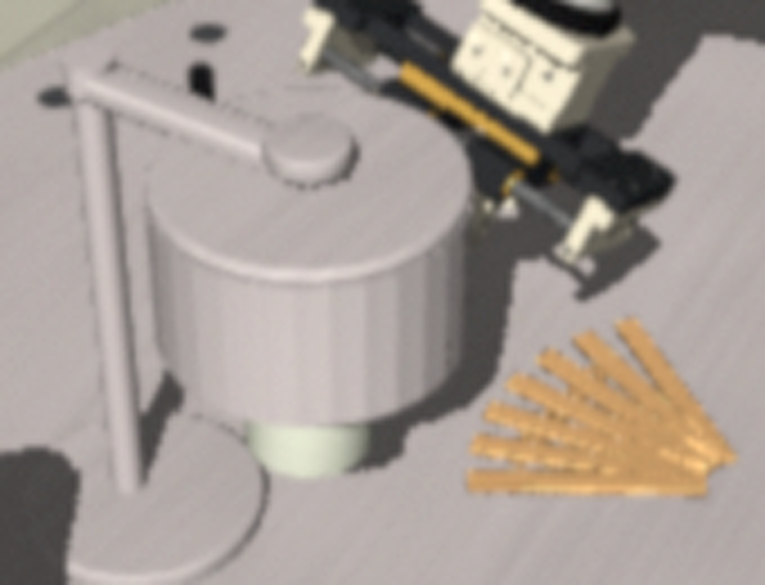

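View pics/wc.png

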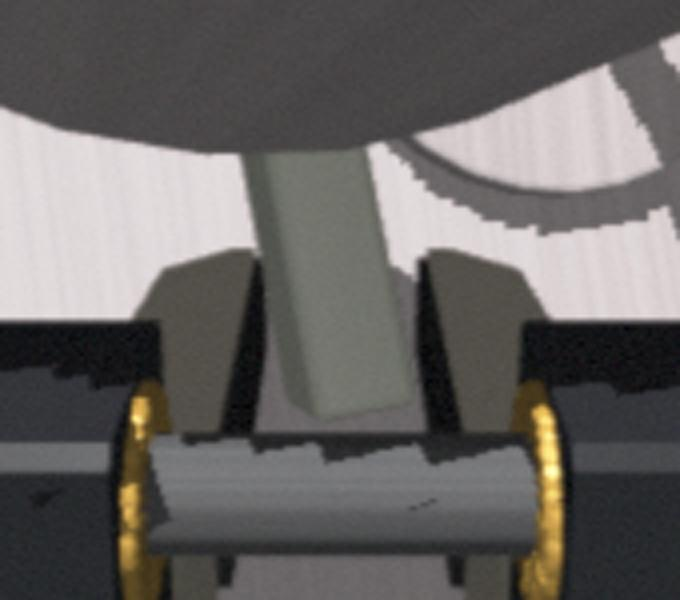

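Call:
jog_arm:
  commands: [0.2,-0.002,0,0,0,0.2,-0.002,0,0,0,0.2,0,0,0,0,0.2,0,0,0,0]

```text
t: 26.35
tool_pos: [0.5401, 0.097, 0.1291]
orientation: [-2.736, 0.145, -0.396]
force: [-0.4, -0.5, 0.7]
opening: 0.0364
```

```bash
python3 look.py 16; python3 bar.py 305 200 317 268
```

```text
t 26.35 q [-0.197, -0.238, 2.087, 0.462, 1.099, -0.264] tcp [0.5401, 0.097, 0.1291] lean 26.9 dir -130.2 xt [0.955, -0.152, 0.254] yt [-0.048, -0.926, -0.375] zt [0.292, 0.346, -0.892] F [-0.4, -0.5, 0.7] T [-0.2, 0.04, 0.02] op 0.0364
0.155 [0.53060681 0.12012043 0.155     ] [0.53147644 0.08601873 0.155     ] -88.53922126027595 end from lamp 0.10098127729527559 -90.01336975525055
0.159 [0.52962242 0.11970708 0.159     ] [0.53046841 0.08653214 0.159     ] -88.53922126027604 end from lamp 0.1004731601104208 -90.5882832036669
```

View pics/s16.png

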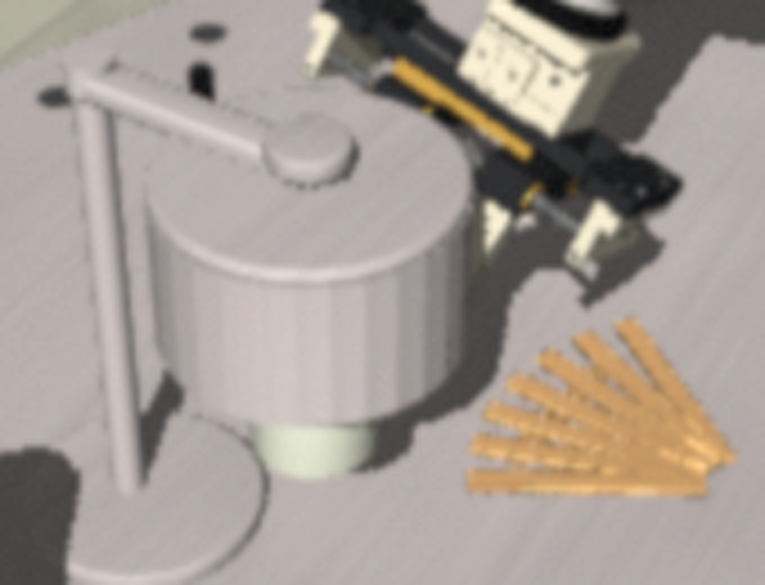

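View pics/w16.png

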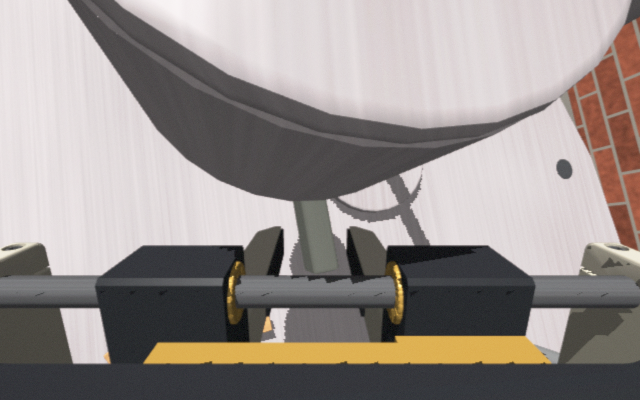

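```bash
cat > edge.py <<'E'
import cv2,numpy as np,sys
for k in sys.argv[1:]:
    im=cv2.imread(f'pics/s{k}.png').astype(float);g=im[:,:,1]
    o=[]
    for c in range(295,330,5):
        col=g[430:520,c-2:c+3].mean(1)-im[430:520,c-2:c+3,2].mean(1)  # green-red
        # pot greenish: threshold crossing
        m=(col[5:20].mean()+col[-20:].mean())/2
        i=np.where((col[:-1]>m)&(col[1:]<=m))[0];o.append(430+i[-1]+(col[i[-1]]-m)/(col[i[-1]]-col[i[-1]+1]) if len(i) else np.nan)
    print(k,np.round(o,1))
E
python3 edge.py 5 6 9 12 15 16
```

```text
5 [482.  483.4 483.1 483.2 482.7 482.3 483.2]
6 [470.5 471.5 471.5 472.3 472.6 473.  472.6]
9 [471.4 471.8 472.6 473.2 473.5 472.8 472.5]
12 [474.9 474.2 474.6 475.1 474.7 473.1 472.9]
15 [476.4 477.2 477.6 477.9 478.1 476.5 475.7]
16 [476.7 477.6 476.9 478.4 479.2 477.7 477. ]
```

Call:
jog_arm:
  commands: [0.53,-0.002,0,0,0,0.53,-0.002,0,0,0,0.53,-0.001,0,0,0,0.53,0,0,0,0]

```text
t: 26.83
tool_pos: [0.535, 0.0977, 0.1277]
orientation: [-2.736, 0.145, -0.395]
force: [1.0, -0.4, 0.3]
opening: 0.0223
```

```bash
python3 look.py 17; python3 bar.py 305 200 317 268
```

```text
t 26.83 q [-0.198, -0.252, 2.101, 0.461, 1.099, -0.265] tcp [0.535, 0.0977, 0.1277] lean 26.9 dir -130.1 xt [0.955, -0.152, 0.254] yt [-0.048, -0.926, -0.375] zt [0.292, 0.346, -0.892] F [1.0, -0.4, 0.3] T [-0.22, -0.13, -0.06] op 0.0223
0.155 [0.52545589 0.12071386 0.155     ] [0.52631871 0.08690255 0.155     ] -88.53821062045634 end from lamp 0.1002314611562566 -92.96312802477358
0.159 [0.52447147 0.1203008  0.159     ] [0.52531063 0.08741625 0.159     ] -88.5382106204562 end from lamp 0.09977590348396824 -93.55649359813513
```

View pics/wc.png

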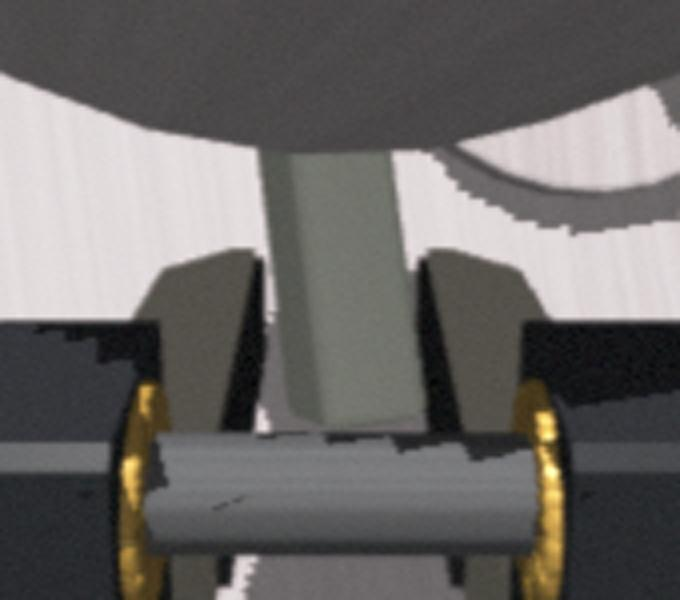

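Call:
jog_arm:
  commands: [0.53,-0.002,0,0,0,0.53,-0.002,0,0,0,0.53,0,0,0,0]

```text
t: 27.23
tool_pos: [0.5311, 0.0985, 0.1266]
orientation: [-2.736, 0.145, -0.395]
force: [1.0, 0.7, 1.5]
opening: 0.0221
```

```bash
python3 look.py 18; python3 bar.py 305 200 317 268; python3 edge.py 16 17 18
```

```text
t 27.23 q [-0.198, -0.263, 2.112, 0.462, 1.099, -0.265] tcp [0.5311, 0.0985, 0.1266] lean 26.9 dir -130.1 xt [0.955, -0.152, 0.253] yt [-0.048, -0.926, -0.375] zt [0.291, 0.346, -0.892] F [1.0, 0.7, 1.5] T [-0.15, -0.27, -0.14] op 0.0221
0.155 [0.5211647  0.12132419 0.155     ] [0.52202449 0.08778249 0.155     ] -88.53162259439584 end from lamp 0.09966895085717417 -95.45533759778831
0.159 [0.52018193 0.12091033 0.159     ] [0.52101797 0.0882953  0.159     ] -88.53162259439576 end from lamp 0.09925971295957901 -96.0618538457586
16 [476.7 477.6 476.9 478.4 479.2 477.7 477. ]
17 [477.6 478.9 479.4 479.6 479.9 479.8 479.3]
18 [479.2 480.5 480.6 481.2 482.1 480.1 479.9]
```

View pics/wc.png

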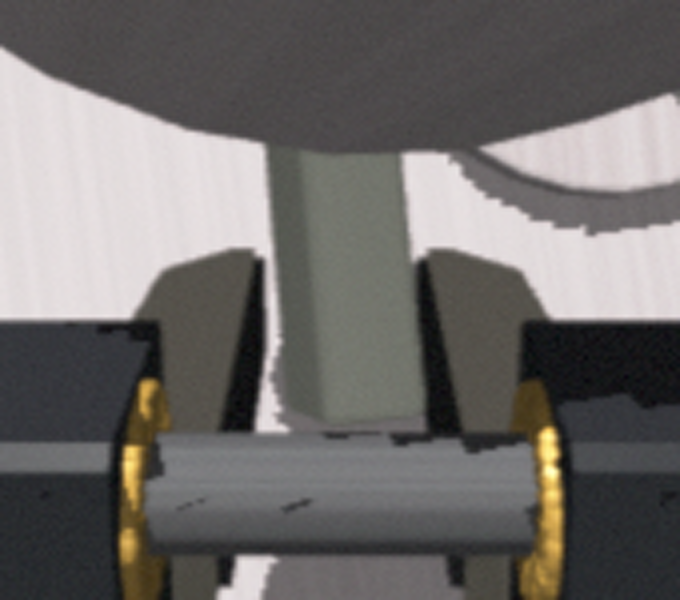

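Call:
jog_arm:
  commands: [0.53,-0.002,0,0,0,0.53,-0.002,0,0,0,0.53,0,0,0,0]

```text
t: 27.63
tool_pos: [0.5283, 0.0987, 0.1264]
orientation: [-2.736, 0.145, -0.399]
force: [6.7, -0.4, 1.7]
opening: 0.0221
```

```bash
python3 look.py 19; python3 edge.py 18 19
```

```text
t 27.63 q [-0.199, -0.274, 2.122, 0.462, 1.098, -0.265] tcp [0.5283, 0.0987, 0.1264] lean 27.0 dir -130.4 xt [0.955, -0.153, 0.256] yt [-0.048, -0.926, -0.375] zt [0.294, 0.346, -0.891] F [6.7, -0.4, 1.7] T [-0.19, -0.96, -0.38] op 0.0221
18 [479.2 480.5 480.6 481.2 482.1 480.1 479.9]
19 [479.4 480.7 480.7 481.8 482.4 481.8 482.2]
```

View pics/s19.png

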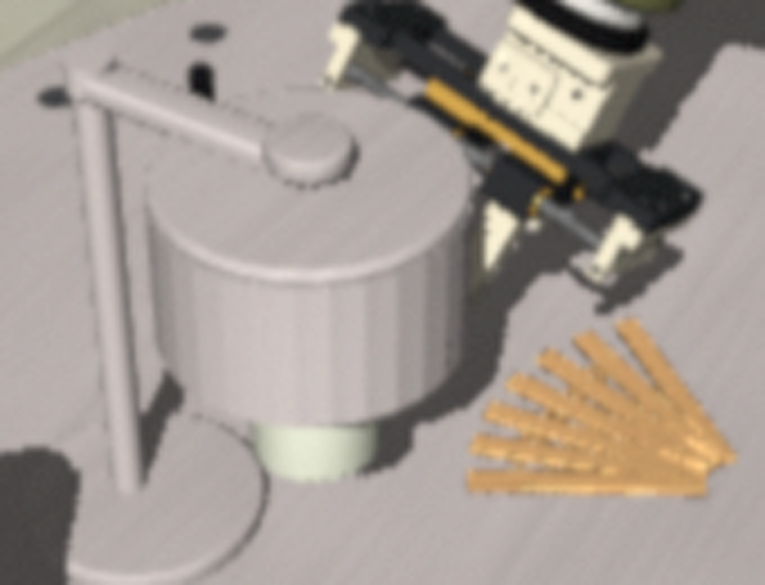

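View pics/w19.png

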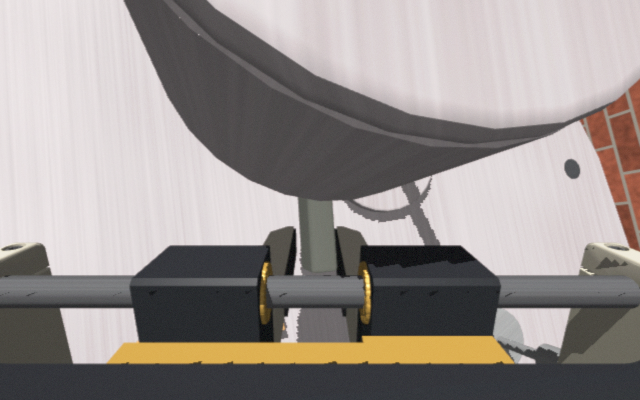

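The bar moves freely over a few degrees and then stops at 6.7 N the other way. The underside also dropped, so the lugs are in the notches with a wall on both sides. I'll release and withdraw along the lean.

Call:
jog_arm:
  commands: [0.53,0.005,0,0,0,-0.6,0,0,0,0,-0.6,0,0,0,0,-0.6,0,0,0,0,-0.6,0,0,0,0,-0.6,0,0,0,0,-0.6,0,0,0,0,-0.6,0,0,-0.01,0,-0.6,0,0,-0.02,0,-0.6,0,0,-0.03,0,-0.6,0,0,-0.03,0,-0.6,0,0,-0.03,0,-0.6,0,0.01,-0.03,0,-0.6,0,0.02,-0.03,0,-0.6,0,0.02,-0.03,0,-0.6,0,0.02,-0.03,0,-0.6,0,0,0,0]

```text
t: 29.15
tool_pos: [0.4588, -0.0545, 0.3194]
orientation: [-2.74, 0.148, -0.403]
force: [0.7, -0.4, 0.8]
opening: 0.0748
```

```bash
python3 look.py 20; python3 edge.py 5 6 9 19 20
python3 - <<'E'
from h import *
p=robot.read_camera('top');cv2.imwrite('pics/t20.png',p['img'])
E
```

```text
t 29.15 q [-0.617, -0.473, 1.916, 0.467, 1.639, -0.462] tcp [0.4588, -0.0545, 0.3194] lean 26.9 dir -131.1 xt [0.954, -0.154, 0.258] yt [-0.05, -0.928, -0.37] zt [0.297, 0.34, -0.892] F [0.7, -0.4, 0.8] T [-0.18, 0.07, 0.01] op 0.0748
5 [482.  483.4 483.1 483.2 482.7 482.3 483.2]
6 [470.5 471.5 471.5 472.3 472.6 473.  472.6]
9 [471.4 471.8 472.6 473.2 473.5 472.8 472.5]
19 [479.4 480.7 480.7 481.8 482.4 481.8 482.2]
20 [479.9 480.  480.2 480.7 481.2 481.  479.8]
```

View pics/s20.png

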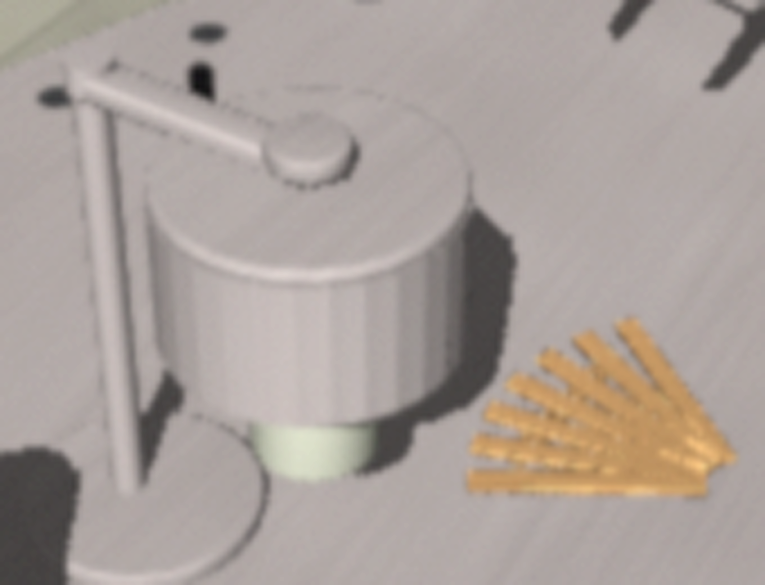

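View pics/w20.png

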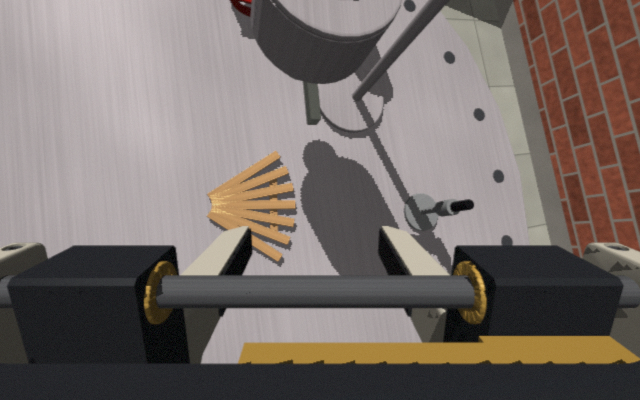

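View pics/t20.png

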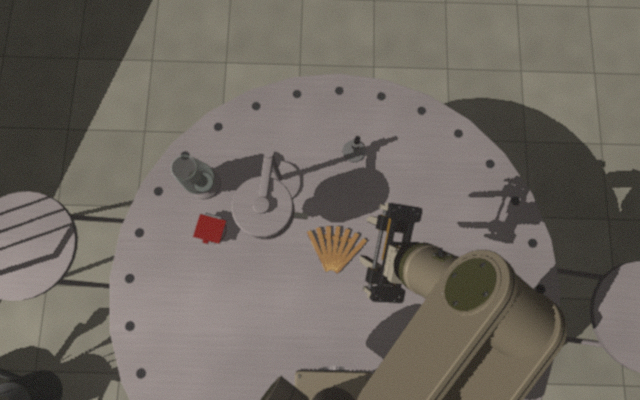

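The pot hangs free. Its underside is at row 480 of the side crop, about 0.1035 m, and it is centred at column 315 against 316 expected. It looks level. In the top view the hurricane lamp, dish, trivet and stand are unmoved, and the robot is well clear.

```bash
python3 -c "
from plant import robot
print(robot.close_job())"
```

```text
the job is handed in; nothing more can be done
None
```

The white pot is hanging locked in the lamp, and I handed the job in at about 29 s of the 54 s allowed; `close_job()` gives no verdict.

**What I did:**
- I turned the pot about 18° on the table by its handle. Because the jog cannot tilt the tool, I built up a 27° outward lean by pushing against the arm's outer reach limit.
- I then gripped the bar, lifted the pot and took it under the hood. The lugs went through the gaps on the first try.
- The first 16° of the anticlockwise twist was done with a firm grip. After that I loosened the fingers to a loose cage around the bar and pushed it on to the firm stop, which read about 18 N.

**Last checks:**
- **Locked:** after I backed off, the bar moved freely a few degrees, then met a wall the other way at 6.7 N.
- **Height:** the underside is at about 103–104 mm, judged from the side picture against earlier known heights, so good to about 1 mm. Right after I backed off from the stop it first read about 105 mm, and settled lower during the push-back check.
- **Position and level:** the pot is centred under the hood to about 1 mm in that picture. It looks level, but I did not measure the angle separately.
- **Surroundings:** by eye in the top view, the hurricane lamp, dish, trivet and lighter stand are where they were. The gripper is well clear and its force reading is under about 1 N.

**Disagreement:** the networks' first `lamp_rim` point was about 8 mm off my fit of the hood outline, so I used the fit.

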